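# Bar and scan the O-ring cases for issue

### The job

Pull the slide bolt fully out and load every O-ring case flat into a bay of its own in the holder, centred lengthwise and with its label end away from the robot; then lay the retaining bar across both supports, down in its saddles, and push the bolt fully home over it. After that take the scanner and scan each case's label, longest case first and shortest last: hold the scanner level and in line with the case, its window about 90 mm straight above the middle of the label, steady for a good two seconds each. Finally put the scanner back in its stand the way it lay, and leave the jar, bottle, tool and big seal ring alone.

Things in the scene. Friction and masses are not known exactly. Their poses are not given: they have to be found in the camera images.
- holder: Fixed grey metal holder, base plate 170 x 310 x 6 mm. Origin: centre of its underside on the worktop; x points away from the robot, y left, z up (it stands turned by up to 0.12 rad). It has three bays side by side, two aluminium bar supports left and right of them, and a slide bolt on the left one.
- bay_mid (a point): Centre of the middle bay's black rubber floor, 6 mm above the worktop, axes as the holder's. Three identical bays at y = -74, 0, +74 mm from here, each 150 mm long (x) and 52 mm wide (y), fenced by low ribs rising 10 mm above the floor (22 mm wide between bays).
- saddle_left (a point): Centre of the left saddle's floor, 50 mm above the worktop, at holder x = 0, y = +137 mm. The support is 30 mm wide in y (inner face at y = 122 mm); the saddle is 40 mm wide in x between cheeks rising 10 mm, with an end stop at y = 152 mm. The bolt's guide block (top 62 mm above the worktop) adjoins it on the robot's side, from x = -29 to -85 mm.
- saddle_right (a point): Centre of the right saddle's floor, mirror image of the left one at holder y = -137 mm, without bolt or guide block.
- bolt (a joint): Slide bolt on the left support, in m: 0 = pushed home (its tongue lies over the left saddle, 64 to 75 mm above the worktop, locking a seated bar or blocking an empty saddle), 0.040 = fully out along the holder's -x, towards the robot (saddle clear). Slides stiffly (about 4 N), stays where left, end stops at both ends. May start up to 12 mm from home.
- bolt_knob (a point): Gripping point of the bolt's upright black round knob, 22 mm diameter; the knob spans from 19 mm below to 15 mm above this point, which is 94 mm above the worktop. It is at holder x = -60 mm minus the bolt's travel, y = +137 mm. Same axes as the holder.
- bar_grip (a point): Loose retaining bar, 0.25 kg, ends alike: 290 mm long (y), 30 wide (x), 12 thick, with an upright black grip on its middle, 60 mm long (y), 20 wide (x), 30 tall. This point: in the grip, 28 mm above the bar's underside, 14 mm below the grip's top. Starts flat on the worktop beyond the holder. Seated, it is 78 mm above the worktop over the holder's origin, the bar 4 mm above the cases.
- stand_seat (a point): Fixed aluminium scanner stand, base 130 x 75 x 8 mm, two saddles at x = -45 and +45 mm (14 mm long in x), tops 45 mm above the worktop, 42 mm wide in y between cheeks rising 10 mm. This point: where the centre of the scanner's handle lies when resting there, 58 mm above the worktop; x points along the handle to the head, z up.
- scanner: Loose hand-held label scanner, 0.18 kg, about 170 mm long. Origin: centre of its handle (120 mm long in x, 32 mm wide in y, 26 mm tall in z). The head, 50 x 46 x 44 mm, is at the +x end, centred 85 mm from the origin, and hangs lower than the handle. At the start it lies in the stand, head away from the robot. It needs no trigger.
- scanner_window (a point): Centre of the scanner's dark red window on the underside of the head, 85 mm along +x and 27 mm below (-z) the scanner's origin. The beam leaves it straight along the scanner's -z; axes as the scanner's.
- case_large_mid (a point): Loose clear plastic case of black O-rings, the longest of up to three (None when absent): 140 mm long (x), 36 mm wide (y), 40 mm tall (z), 0.12 kg; blue latch on one end (-x), paper barcode label on the lid near the other end (+x). This point is its centre, 20 mm above its underside; in a bay it is 26 mm above the worktop.
- case_large_label (a point): Centre of the paper barcode label (24 mm in x, 30 mm in y) on the top face of the 140 mm case, 52 mm from its centre along +x and 20 mm above it. Axes as the case's. None when absent.
- case_medium_mid (a point): Loose clear plastic case of black O-rings, the middle-length of up to three (None when absent): 115 mm long (x), 36 mm wide (y), 40 mm tall (z), 0.12 kg; blue latch on one end (-x), paper barcode label on the lid near the other end (+x). This point is its centre, 20 mm above its underside; in a bay it is 26 mm above the worktop.
- case_medium_label (a point): Centre of the paper barcode label (24 mm in x, 30 mm in y) on the top face of the 115 mm case, 39.5 mm from its centre along +x and 20 mm above it. Axes as the case's. None when absent.
- case_small_mid (a point): Loose clear plastic case of black O-rings, the shortest of up to three (None when absent): 90 mm long (x), 36 mm wide (y), 40 mm tall (z), 0.12 kg; blue latch on one end (-x), paper barcode label on the lid near the other end (+x). This point is its centre, 20 mm above its underside; in a bay it is 26 mm above the worktop.
- case_small_label (a point): Centre of the paper barcode label (24 mm in x, 30 mm in y) on the top face of the 90 mm case, 27 mm from its centre along +x and 20 mm above it. Axes as the case's. None when absent.
- grease_jar: Bystander: closed grease jar 60 mm across, 50 mm tall, beyond the holder. Origin at its underside or end.
- oil_bottle: Bystander: oil bottle 50 mm across, 120 mm tall, beyond the holder. Origin at its underside or end.
- pick: Bystander: hand tool with a long shank, lying far out on the right. Origin at its underside or end.
- big_seal: Bystander: big black rubber seal ring, 90 mm across, 12 mm tall, far out on the left. Origin at its underside or end.
Mind the look-alikes: they are no part of the job. Leave any brown or purple look-alike of the part that bears case_medium_mid alone.

How it is judged (in metres and radians):
On the way, in this order (a step that is already met when the one before it is completed fails the run):
1. the bolt is fully out and every case lies in a bay, label end away from the robot (x of each of case_large_label, case_medium_label, case_small_label in the frame of holder above 0.005 m and x of case_large_mid in the frame of holder between -0.02 and 0.02 m and z of case_large_mid in the frame of holder between 0.02 and 0.032 m and angle between the x axis of each of case_large_mid, case_medium_mid, case_small_mid and the x axis of holder, either way round below 0.25 rad and angle between each of case_large_mid, case_medium_mid, case_small_mid's own z axis and vertical below 0.12 rad and (y of case_large_mid in the frame of holder between -0.087 and -0.061 m or y of case_large_mid in the frame of holder between -0.013 and 0.013 m or y of case_large_mid in the frame of holder between 0.061 and 0.087 m) and x of case_medium_mid in the frame of holder between -0.02 and 0.02 m and z of case_medium_mid in the frame of holder between 0.02 and 0.032 m and (y of case_medium_mid in the frame of holder between -0.087 and -0.061 m or y of case_medium_mid in the frame of holder between -0.013 and 0.013 m or y of case_medium_mid in the frame of holder between 0.061 and 0.087 m) and x of case_small_mid in the frame of holder between -0.02 and 0.02 m and z of case_small_mid in the frame of holder between 0.02 and 0.032 m and (y of case_small_mid in the frame of holder between -0.087 and -0.061 m or y of case_small_mid in the frame of holder between -0.013 and 0.013 m or y of case_small_mid in the frame of holder between 0.061 and 0.087 m) and value of joint bolt above 0.035 m), for 0.2 s.
2. the retaining bar lies in both saddles over the cases (x of each of case_large_label, case_medium_label, case_small_label in the frame of holder above 0.005 m and x of case_large_mid in the frame of holder between -0.02 and 0.02 m and z of case_large_mid in the frame of holder between 0.02 and 0.032 m and angle between the x axis of each of case_large_mid, case_medium_mid, case_small_mid and the x axis of holder, either way round below 0.25 rad and angle between each of case_large_mid, case_medium_mid, case_small_mid's own z axis and vertical below 0.12 rad and (y of case_large_mid in the frame of holder between -0.087 and -0.061 m or y of case_large_mid in the frame of holder between -0.013 and 0.013 m or y of case_large_mid in the frame of holder between 0.061 and 0.087 m) and x of case_medium_mid in the frame of holder between -0.02 and 0.02 m and z of case_medium_mid in the frame of holder between 0.02 and 0.032 m and (y of case_medium_mid in the frame of holder between -0.087 and -0.061 m or y of case_medium_mid in the frame of holder between -0.013 and 0.013 m or y of case_medium_mid in the frame of holder between 0.061 and 0.087 m) and x of case_small_mid in the frame of holder between -0.02 and 0.02 m and z of case_small_mid in the frame of holder between 0.02 and 0.032 m and (y of case_small_mid in the frame of holder between -0.087 and -0.061 m or y of case_small_mid in the frame of holder between -0.013 and 0.013 m or y of case_small_mid in the frame of holder between 0.061 and 0.087 m) and x of bar_grip in the frame of holder between -0.008 and 0.008 m and y of bar_grip in the frame of holder between -0.012 and 0.012 m and z of bar_grip in the frame of holder between 0.074 and 0.082 m and angle between the y axis of bar_grip and the y axis of holder, either way round below 0.1 rad and angle between bar_grip's own z axis and vertical below 0.06 rad), for 0.2 s.
3. the bolt is pushed home over the seated bar (x of bar_grip in the frame of holder between -0.008 and 0.008 m and y of bar_grip in the frame of holder between -0.012 and 0.012 m and z of bar_grip in the frame of holder between 0.074 and 0.082 m and angle between the y axis of bar_grip and the y axis of holder, either way round below 0.1 rad and angle between bar_grip's own z axis and vertical below 0.06 rad and value of joint bolt below 0.004 m), for 0.2 s.
4. the 140 mm case's label is scanned: window 50 to 130 mm above it, beam within 15 mm of its middle, scanner square to it within 0.35 rad and within 0.4 rad of the case's direction, kept so for 1.5 s (x of case_large_label in the frame of scanner_window between -0.015 and 0.015 m and y of case_large_label in the frame of scanner_window between -0.015 and 0.015 m and z of case_large_label in the frame of scanner_window between -0.13 and -0.05 m and angle between the z axis of scanner and the z axis of case_large_label, either way round below 0.35 rad and angle between the x axis of scanner and the x axis of case_large_label, either way round below 0.4 rad), for 1.5 s.
5. the 115 mm case's label is scanned: window 50 to 130 mm above it, beam within 15 mm of its middle, scanner square to it within 0.35 rad and within 0.4 rad of the case's direction, kept so for 1.5 s (x of case_medium_label in the frame of scanner_window between -0.015 and 0.015 m and y of case_medium_label in the frame of scanner_window between -0.015 and 0.015 m and z of case_medium_label in the frame of scanner_window between -0.13 and -0.05 m and angle between the z axis of scanner and the z axis of case_medium_label, either way round below 0.35 rad and angle between the x axis of scanner and the x axis of case_medium_label, either way round below 0.4 rad), for 1.5 s.
6. the 90 mm case's label is scanned: window 50 to 130 mm above it, beam within 15 mm of its middle, scanner square to it within 0.35 rad and within 0.4 rad of the case's direction, kept so for 1.5 s (x of case_small_label in the frame of scanner_window between -0.015 and 0.015 m and y of case_small_label in the frame of scanner_window between -0.015 and 0.015 m and z of case_small_label in the frame of scanner_window between -0.13 and -0.05 m and angle between the z axis of scanner and the z axis of case_small_label, either way round below 0.35 rad and angle between the x axis of scanner and the x axis of case_small_label, either way round below 0.4 rad), for 1.5 s.
At the end, for the whole second after the job is handed in: Every case flat in a bay of its own (within 20 mm of centred lengthwise, label end away from the robot), the bar seated in both saddles (within 4 mm in height), the bolt within 4 mm of home, the scanner at rest in its stand, within 16 mm of its seat, head the same way as at the start (all of step 3 and x of each of case_large_label, case_medium_label, case_small_label in the frame of holder above 0.005 m and x of case_large_mid in the frame of holder between -0.02 and 0.02 m and z of case_large_mid in the frame of holder between 0.02 and 0.032 m and angle between the x axis of each of case_large_mid, case_medium_mid, case_small_mid and the x axis of holder, either way round below 0.25 rad and angle between each of case_large_mid, case_medium_mid, case_small_mid's own z axis and vertical below 0.12 rad and (y of case_large_mid in the frame of holder between -0.087 and -0.061 m or y of case_large_mid in the frame of holder between -0.013 and 0.013 m or y of case_large_mid in the frame of holder between 0.061 and 0.087 m) and x of case_medium_mid in the frame of holder between -0.02 and 0.02 m and z of case_medium_mid in the frame of holder between 0.02 and 0.032 m and (y of case_medium_mid in the frame of holder between -0.087 and -0.061 m or y of case_medium_mid in the frame of holder between -0.013 and 0.013 m or y of case_medium_mid in the frame of holder between 0.061 and 0.087 m) and x of case_small_mid in the frame of holder between -0.02 and 0.02 m and z of case_small_mid in the frame of holder between 0.02 and 0.032 m and (y of case_small_mid in the frame of holder between -0.087 and -0.061 m or y of case_small_mid in the frame of holder between -0.013 and 0.013 m or y of case_small_mid in the frame of holder between 0.061 and 0.087 m) and distance between scanner and stand_seat below 0.016 m and angle between scanner's own z axis and vertical below 0.1 rad and angle between the x axis of scanner and the x axis of stand_seat, either way round below 0.2 rad and x of scanner_window in the frame of stand_seat above 0.05 m and linear speed of scanner below 0.02 m/s); the robot touches nothing.
It fails at once if a bystander (jar, bottle, tool, big seal ring) is moved more than 30 mm (distance of any of grease_jar, oil_bottle, pick, big_seal from where it was at the start of the episode above 0.03 m).
Of case_large, case_medium, case_small only 2 to 3 are there at a start; the rules pass over those that are not, and their reading is None.
At some moment in a run one of case_large, case_medium, bar may be knocked a few centimetres aside while the robot is not near it.
It also fails if it takes over 210 s, if anything falls off the work surface, if the arm or the gripper's body presses on something with over 40 N, if the wrist force passes 120 N, or if a joint passes its speed limit or range.

### The arm

A 6-joint arm with a two-finger parallel gripper is mounted at the origin on the work surface. World frame = base frame: x ahead of the robot, y to its left, z up, the work surface at z = 0. Lengths are in m, angles in degrees, forces in N, time in s.
With the tool pointing down it reaches from about 0.3 to 0.825 m from the base axis. Payload 5.4 kg.
Tool frame: the origin (TCP) lies midway between the tips of the shut fingers; the grasp point (between the pads) lies 19 mm behind it; z points along the fingers, y is the direction in which the jaws open and shut (so a half turn about z gives the same grasp; the last joint's range is limited). The gripper opens to 92 mm and grips with 3 to 60 N. Pads are 20 mm wide; open, the fingers measure 128 mm over their backs; the gripper's body (75 mm by 189 mm) begins 69 mm behind the grasp point.
Start: joints at [-86.465, 9.076, 91.501, -0, 79.423, -12.038], TCP at [0.154, -0.554, 0.215] pointing down, gripper open.
Joint ranges: [-166.64, 166.64], [-54.1, 131.32], [10.49, 154.53], [-73.88, 253.88], [9.74, 151.15], [-171.62, 171.62]. Speed limits (degrees/s): [147.25, 147.25, 180, 180, 180, 180].

### API

Orientations are given as a 3x3 rotation matrix whose columns are the frame's x, y, z axes.
In Python, from bench import get_obs, snapshot, calibration, hand_in gives the robot as it stands. The module is installed in compiled form; this text tells all that it offers.
- The arm moves only by the tool arm_command, never from a script. Its argument "rows" is one flat list of numbers, 7 for each row, row after row: the shift along the world's x, y, z in m, then the turn, a rotation vector about the world's x, y, z in degrees, then the opening, from 0 (shut) to 1 (fully open). A call has 1 to 10 rows; each row is the pose to reach, as a shift and turn from the pose commanded when the call began; what a row does not reach only later rows make up. A row lasts 1/8 s, in which the tool goes at most 62.5 mm and 10.7 degrees, less where a joint would pass 70% of its speed; a pose out of reach is approached as far as the arm can. A call with a gripper value outside its range is refused whole. The fingers move at their own pace and stop on an object; the grip force is fixed at half the most. Time passes only in rows, so rows that repeat a pose let the fingers close. It gives the time, the measured TCP pose, the force and the opening at its end, in the units of the state.
- get_obs(): the state, without advancing time (a new reading comes with each control period).
- snapshot(name): name is "side" or "top" or "wrist"; returns the picture (400x640x3 uint8, red, green, blue); there is no depth.
- calibration(name): a dict with "intrinsics" (3x3 intrinsics, pixels), "D" ([k1, k2, p1, p2, k3] as OpenCV has them; the pictures are not rectified), "R" (3x3) and "t" (3): a world point X has camera coordinates R X + t; the wrist camera has in their place "T_tool_cam" (4x4, takes a point from camera to tool coordinates, whose origin is the TCP and whose axes are the flange's). Camera axes: x right, y down, z forward; pixel columns grow to the right and rows downward; lengths in m; the calibration is good to about 2 mm. A picture is of the moment at which its call begins: read the wrist's pose just before it. calibration takes no time and is no camera call.
- hand_in(): hands the job in, once; it reports no verdict.
The state is a dict: "clock": time; "joint_positions": joint angles; "joint_vel": joint speeds; "effort": joint torques, N m; "ee_pos": TCP position; "orientation": TCP orientation; "contact_force": force on the tool from outside, world axes, zero at the start; "moment": the same for the moment, N m; "finger_gap": opening from 0.0 (shut) to 1.0 (fully open).
Only numpy, scipy, OpenCV 4.12 (cv2) and the standard library are available. Lean on these libraries where they do the work, as an engineer would, in place of code of your own. Each camera call takes 0.05 s, during which the arm holds its last target.

## Working session

There is one attempt and no reset: what is moved stays moved. The work goes in short steps, Python scripts to look and compute and a tool call to move; the robot and the scene stay as the last step left them, time stands still between calls to the robot, and variables do not carry over. Pictures are saved under pics/ and viewed, and the job is handed in when it is done.

Besides the shell and the picture viewer there is one more tool, called after ">>>" as name(argument=value, ...) on one line, values as JSON. arm_command: Moves the arm, as the interface text tells. Its arguments: {"type":"object","properties":{"rows":{"type":"array","items":{"type":"number"}}},"required":["rows"]}

```bash
mkdir -p pics; ls
cat > h.py <<'E'
import numpy as np,cv2
from bench import get_obs,snapshot,calibration,hand_in
def snap(n,f):
    o=get_obs();im=snapshot(n);cv2.imwrite('pics/'+f,im[:,:,::-1]);np.save('pics/'+f[:-4]+'.npy',im);return im,o
def cam(n,o=None):
    c=calibration(n);K=np.array(c['intrinsics']);D=np.array(c['D'],float)
    if n=='wrist':
        T=np.array(c['T_tool_cam']);Rw=np.array(o['orientation']);p=np.array(o['ee_pos'])
        Rc=Rw@T[:3,:3];C=Rw@T[:3,3]+p
        R=Rc.T;t=-R@C
    else: R=np.array(c['R']);t=np.array(c['t'])
    return K,D,R,t
def ray(c,uv):
    K,D,R,t=c;u=cv2.undistortPoints(np.array(uv,float).reshape(-1,1,2),K,D).reshape(-1,2)
    d=np.c_[u,np.ones(len(u))]@R
    return -R.T@t,d
def plane(c,uv,z):
    C,d=ray(c,uv);s=(z-C[2])/d[:,2];return C+d*s[:,None]
def proj(c,X):
    K,D,R,t=c;return cv2.projectPoints(np.array(X,float).reshape(-1,1,3),cv2.Rodrigues(R)[0],t,K,D)[0].reshape(-1,2)
E
python3 - <<'E'
from h import *
print(get_obs())
for n in['side','top','wrist']:
    im,o=snap(n,n+'0.png')
    c=cam(n,o);print(n,-c[2].T@c[3],c[0],c[1])
E
```

```text
pics
{'clock': 0.0, 'joint_positions': array([-8.64660383e+01,  9.11273524e+00,  9.15696255e+01, -9.23355956e-04,
        7.94227343e+01, -1.20377612e+01]), 'joint_vel': array([-0.02904274, -0.01056692, -0.02154588,  0.05535287, -0.04192328,
        0.05070121]), 'effort': array([ 7.76203360e-04, -3.85567868e+01, -3.22110093e+01,  7.01351068e-02,
        3.77965090e-02, -1.41033256e-04]), 'ee_pos': array([ 0.15429259, -0.55328043,  0.21364035]), 'orientation': array([[ 9.63294395e-01,  2.68447187e-01, -1.28875265e-04],
       [ 2.68446967e-01, -9.63292727e-01,  1.82978789e-03],
       [ 3.67056806e-04, -1.79722059e-03, -9.99998318e-01]]), 'contact_force': array([ 0.40365451,  0.32014212, -0.90618687]), 'moment': array([-0.03241274,  0.0309038 , -0.03822932]), 'finger_gap': 0.9996953950106485}
side [0.42420877 0.93416125 0.94428721] [[422.38508985   0.         317.52900343]
 [  0.         422.38508985 195.66296792]
 [  0.           0.           1.        ]] [0.01563261 0.         0.         0.         0.        ]
top [0.52608707 0.01726698 1.43918832] [[495.68720284   0.         324.33502976]
 [  0.         495.68720284 198.41760906]
 [  0.           0.           1.        ]] [-0.06396432  0.          0.          0.          0.        ]
wrist [ 0.23056443 -0.53301941  0.38353628] [[312.98928024   0.         319.68559306]
 [  0.         312.98928024 195.1655085 ]
 [  0.           0.           1.        ]] [-0.05022214  0.          0.          0.          0.        ]
```

View pics/top0.png

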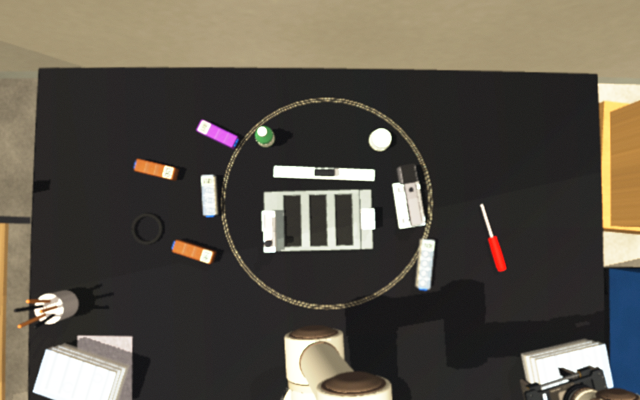

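View pics/side0.png

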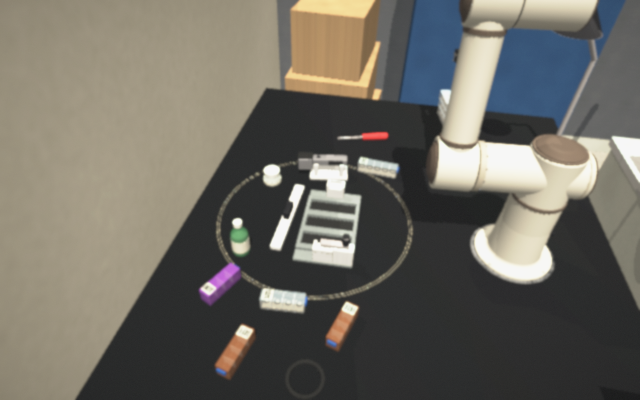

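View pics/wrist0.png

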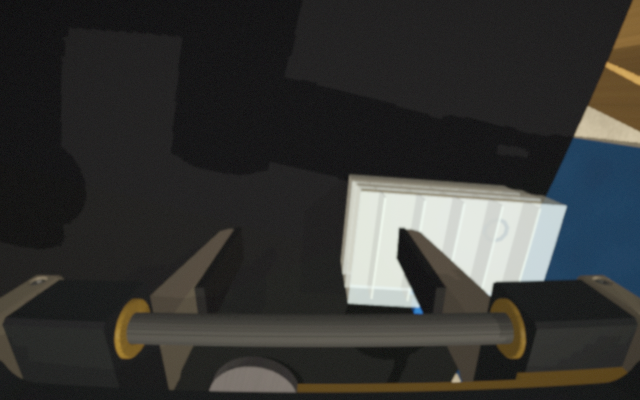

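Run:
```python
from h import *
im=cv2.imread('pics/top0.png')
cv2.imwrite('pics/top0c.png',cv2.resize(im[100:310,110:460],None,fx=2.28,fy=2.28,interpolation=cv2.INTER_CUBIC))
cv2.imwrite('pics/top0d.png',cv2.resize(im[300:400,450:640],None,fx=4,fy=4,interpolation=cv2.INTER_CUBIC))
c=cam('top');s=cam('side')
print(proj(c,[[.154,-.554,.215],[0,0,0],[.5,0,0],[.8,0,0]]))
w=cam('wrist',get_obs());print(plane(w,[[418,310],[450,250]],0.0), proj(c,plane(w,[[418,310],[455,378]],0.0)))
```

```text
[[542.05714676 376.47771732]
 [319.16678375 410.24567952]
 [319.88720668 236.09901345]
 [320.34385491 133.53858438]]
[[-0.00551212 -0.74636253  0.        ]
 [ 0.09588227 -0.75418177  0.        ]] [[571.95739396 407.54293583]
 [605.29017175 441.5086431 ]]
```

View pics/top0c.png

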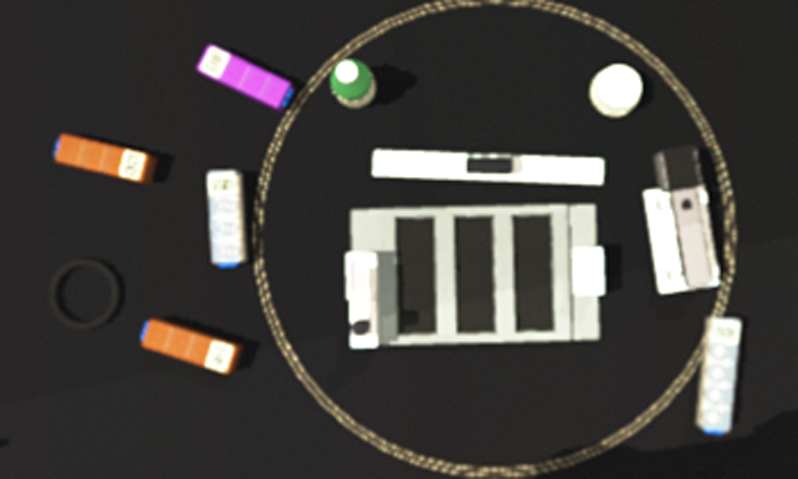

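View pics/top0d.png

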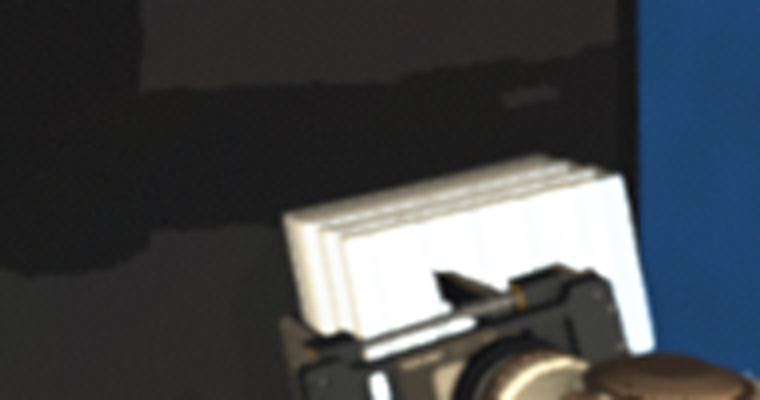

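```bash
cat > meas.py <<'E'
from h import *
im=np.load('pics/top0.npy');c=cam('top')
g=im.min(2)
m=(g>110).astype(np.uint8)
n,l,st,ce=cv2.connectedComponentsWithStats(m)
for i in range(1,n):
    x,y,w,h,a=st[i]
    if a>60 and 180<x<460 and 100<y<300:
        cnt=max(cv2.findContours((l==i).astype(np.uint8),0,2)[0],key=cv2.contourArea)
        r=cv2.minAreaRect(cnt);bp=cv2.boxPoints(r)
        for z in (0.012,0.04,0.06):
            p=plane(c,bp,z)[:,:2];ctr=p.mean(0);e=p[1]-p[0];f=p[2]-p[1]
            if np.hypot(*f)>np.hypot(*e): e,f=f,e
            print(st[i],z,ctr.round(4),'L',np.hypot(*e).round(4),np.hypot(*f).round(4),'ang',np.degrees(np.arctan2(e[1],e[0])).round(1))
E
python3 meas.py
```

```text
[197 120  15  15 155] 0.012 [0.8145 0.3376] L 0.0369 0.0366 ang -116.4
[197 120  15  15 155] 0.04 [0.8088 0.3313] L 0.0362 0.0359 ang -116.4
[197 120  15  15 155] 0.06 [0.8048 0.3268] L 0.0357 0.0353 ang -116.4
[257 126  10  11  94] 0.012 [0.804  0.1712] L 0.0294 0.0262 ang -179.3
[257 126  10  11  94] 0.04 [0.7986 0.1682] L 0.0288 0.0257 ang -179.3
[257 126  10  11  94] 0.06 [0.7947 0.166 ] L 0.0284 0.0253 ang -179.3
[369 128  23  23 413] 0.012 [ 0.7832 -0.174 ] L 0.067 0.062 ang -44.6
[369 128  23  23 413] 0.04 [ 0.7782 -0.1702] L 0.0657 0.0608 ang -44.6
[369 128  23  23 413] 0.06 [ 0.7746 -0.1675] L 0.0647 0.0599 ang -44.6
[ 273  165  102   16 1131] 0.012 [ 0.6828 -0.0098] L 0.294 0.0362 ang -91.8
[ 273  165  102   16 1131] 0.04 [ 0.6797 -0.0093] L 0.2882 0.0355 ang -91.8
[ 273  165  102   16 1131] 0.06 [ 0.6775 -0.0089] L 0.2841 0.035 ang -91.8
[ 392  168   34   61 1268] 0.012 [ 0.614  -0.2538] L 0.175 0.0831 ang -171.5
[ 392  168   34   61 1268] 0.04 [ 0.6122 -0.2485] L 0.1716 0.0814 ang -171.5
[ 392  168   34   61 1268] 0.06 [ 0.611  -0.2447] L 0.1691 0.0803 ang -171.5
[201 174  16  42 591] 0.012 [0.618 0.322] L 0.1188 0.0419 ang -176.2
[201 174  16  42 591] 0.04 [0.6162 0.316 ] L 0.1165 0.0411 ang -176.2
[201 174  16  42 591] 0.06 [0.6149 0.3117] L 0.1148 0.0405 ang -176.2
[ 261  189  115   64 4069] 0.012 [0.5459 0.0058] L 0.33 0.1761 ang -88.1
[ 261  189  115   64 4069] 0.04 [0.5455 0.0061] L 0.3235 0.1726 ang -88.1
[ 261  189  115   64 4069] 0.06 [0.5452 0.0062] L 0.3189 0.1702 ang -88.1
[416 236  19  54 768] 0.012 [ 0.4252 -0.3022] L 0.151 0.0469 ang -6.3
[416 236  19  54 768] 0.04 [ 0.4272 -0.2959] L 0.148 0.046 ang -6.3
[416 236  19  54 768] 0.06 [ 0.4286 -0.2914] L 0.1459 0.0453 ang -6.3
[200 249  13  14 137] 0.012 [0.4425 0.3272] L 0.0368 0.0308 ang -15.2
[200 249  13  14 137] 0.04 [0.4441 0.3211] L 0.0361 0.0302 ang -15.2
[200 249  13  14 137] 0.06 [0.4453 0.3168] L 0.0356 0.0298 ang -15.2
```

>>> arm_command(rows=[0.05, 0.1, 0.1, 0, 0, -14, 1, 0.266, 0.553, 0.12, 0, 0, -14, 1, 0.266, 0.553, 0.12, 0, 0, -14, 1, 0.266, 0.553, 0.12, 0, 0, -14, 1, 0.266, 0.553, 0.12, 0, 0, -14, 1, 0.266, 0.553, 0.12, 0, 0, -14, 1, 0.266, 0.553, 0.12, 0, 0, -14, 1, 0.266, 0.553, 0.12, 0, 0, -14, 1, 0.266, 0.553, 0.12, 0, 0, -14, 1, 0.266, 0.553, 0.12, 0, 0, -14, 1])

```text
clock: 1.4
ee_pos: [0.4165, -0.0077, 0.3335]
orientation: [[1.0, 0.027, 0.001], [0.027, -1.0, -0.0], [0.001, 0.0, -1.0]]
contact_force: [0.8, -0.8, -0.0]
finger_gap: 0.999
```

>>> arm_command(rows=[0, 0, 0, 0, 0, 0, 1, 0, 0, 0, 0, 0, 0, 1, 0, 0, 0, 0, 0, 0, 1, 0, 0, 0, 0, 0, 0, 1])

```text
clock: 1.9
ee_pos: [0.4158, -0.011, 0.3331]
orientation: [[1.0, 0.025, -0.0], [0.025, -1.0, -0.0], [-0.0, 0.0, -1.0]]
contact_force: [-0.7, -0.0, 0.1]
finger_gap: 0.996
```

Run:
```python
from h import *
im,o=snap('wrist','w1.png');np.save('pics/w1_o.npy',o,allow_pickle=True)
print(o['clock'],o['ee_pos'],o['orientation'])
```

```text
1.9 [ 0.41578773 -0.01099002  0.33305367] [[ 9.99696906e-01  2.46175129e-02 -2.70661473e-04]
 [ 2.46175096e-02 -9.99696943e-01 -1.52361424e-05]
 [-2.70954524e-04  8.56851299e-06 -9.99999963e-01]]
```

View pics/w1.png

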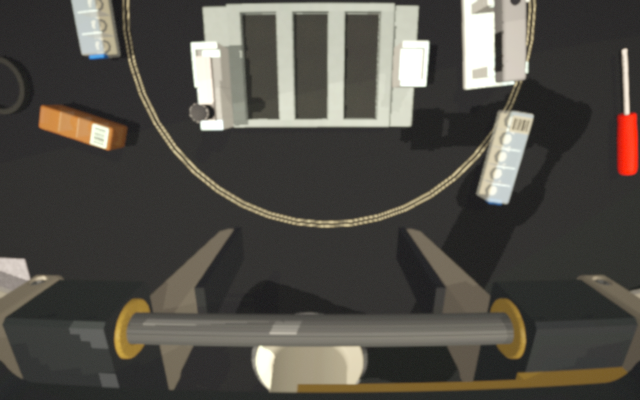

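Run:
```python
from h import *
im=cv2.imread('pics/w1.png')
cv2.imwrite('pics/w1c.png',cv2.resize(im[0:140,180:440],None,fx=3,fy=3,interpolation=cv2.INTER_CUBIC))
o=np.load('pics/w1_o.npy',allow_pickle=True).item();c=cam('wrist',o)
for (nm,f) in(('w1',im),('top',cv2.imread('pics/top0.png'))):
    cc=c if nm=='w1' else cam('top')
    g=f.max(2)
    # dark blobs fully inside holder
    m=(g<95).astype(np.uint8);n,l,st,ce=cv2.connectedComponentsWithStats(m,connectivity=4)
    for i in range(1,n):
        x,y,w,h,a=st[i]
        if 300<a<5000 and h>30 and w>8 and y<260 and 180<x<420:
            cnt=max(cv2.findContours((l==i).astype(np.uint8),0,2)[0],key=cv2.contourArea)
            bp=cv2.boxPoints(cv2.minAreaRect(cnt));p=plane(cc,bp,.010)[:,:2]
            e=p[1]-p[0];ff=p[2]-p[1]
            print(nm,st[i],p.mean(0).round(4),np.hypot(*e).round(4),np.hypot(*ff).round(4),np.degrees(np.arctan2(e[1],e[0])).round(1))
```

```text
w1 [ 242   14   36  105 3275] [0.5462 0.0804] 0.047 0.1456 -87.3
w1 [ 294   14   33  104 3229] [0.5478 0.0059] 0.0456 0.144 -88.7
w1 [ 345   14   33  104 3160] [ 0.5491 -0.0678] 0.1439 0.0457 0.5
top [310 195  17  51 799] [0.5469 0.0067] 0.0459 0.1447 -88.2
top [335 195  17  50 791] [ 0.5484 -0.0664] 0.0463 0.1413 -89.7
top [284 196  17  50 825] [0.5448 0.0806] 0.0462 0.141 -89.7
```

View pics/w1c.png

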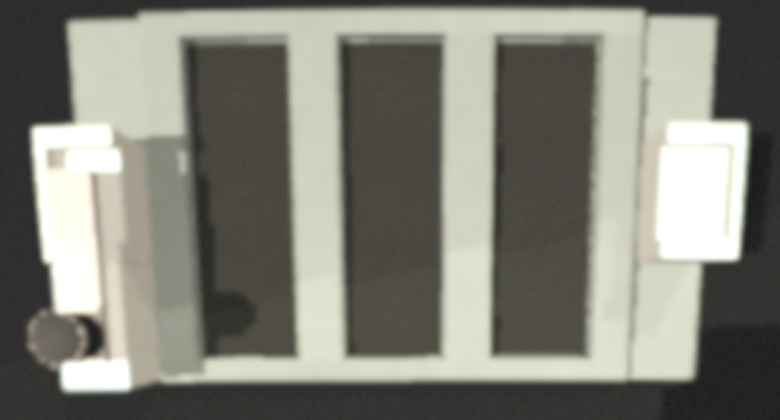

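Run:
```python
from h import *
o=np.load('pics/w1_o.npy',allow_pickle=True).item();c=cam('wrist',o)
O=np.array([.5473,.0063]);a=np.radians(1.3);R=np.array([[np.cos(a),-np.sin(a)],[np.sin(a),np.cos(a)]])
k=plane(c,[[199.5,111.5]],.109)[0,:2];print(k,R.T@(k-O))
k=plane(cam('top'),[[268,243]],.109)[0,:2];print(k,R.T@(k-O))
print('left saddle',O+R@[0,.137], 'knob travel40',O+R@[-.1,.137])
# side check
print(proj(cam('side'),[[*(O+R@[-.068,.137]),.109]]))
for z in(.04,):
  print(plane(c,[[532,113],[498,112],[512,204],[480,200]],z))
```

```text
[0.48354229 0.13766116] [-0.06076107  0.13277384]
[0.48299885 0.13988065] [-0.06125401  0.13500508]
left saddle [0.54419184 0.14326474] knob travel40 [0.44421757 0.140996  ]
[[348.47325507 236.74721938]]
[[ 0.4936184  -0.32184235  0.04      ]
 [ 0.49283547 -0.26981481  0.04      ]
 [ 0.35315487 -0.31818918  0.04      ]
 [ 0.35850074 -0.26475135  0.04      ]]
```

>>> arm_command(rows=[0.067, 0.151, -0.12, 0, 0, 0, 0.6, 0.067, 0.151, -0.12, 0, 0, 0, 0.6, 0.067, 0.151, -0.12, 0, 0, 0, 0.6, 0.067, 0.151, -0.12, 0, 0, 0, 0.6, 0.067, 0.151, -0.18, 0, 0, 0, 0.6, 0.067, 0.151, -0.22, 0, 0, 0, 0.6, 0.067, 0.151, -0.252, 0, 0, 0, 0.6, 0.067, 0.151, -0.252, 0, 0, 0, 0.6, 0.067, 0.151, -0.252, 0, 0, 0, 0.6])

```text
clock: 3.08
ee_pos: [0.4846, 0.1406, 0.0832]
orientation: [[1.0, 0.026, 0.003], [0.026, -1.0, -0.0], [0.003, 0.0, -1.0]]
contact_force: [0.3, -1.0, 0.0]
finger_gap: 0.599
```

Run:
```python
from h import *
im,o=snap('side','s1.png');print(o['ee_pos'],o['contact_force'])
i=cv2.imread('pics/s1.png')[120:300,260:460];cv2.imwrite('pics/s1c.png',cv2.resize(i,None,fx=3,fy=3))
```

```text
[0.48464922 0.14063185 0.08323548] [ 0.27600703 -0.96283643  0.00692147]
```

View pics/s1c.png

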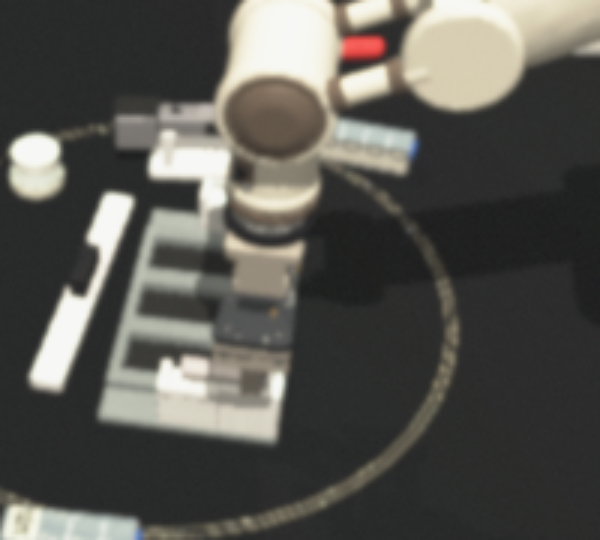

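Gripper straddles the knob (finger in front of it at about (250,375) in the crop). Closing.

>>> arm_command(rows=[0, 0, 0, 0, 0, 0, 0.05, 0, 0, 0, 0, 0, 0, 0.05, 0, 0, 0, 0, 0, 0, 0.05, 0, 0, 0, 0, 0, 0, 0.05, 0, 0, 0, 0, 0, 0, 0.05, 0, 0, 0, 0, 0, 0, 0.05])

```text
clock: 3.88
ee_pos: [0.4832, 0.1411, 0.0814]
orientation: [[1.0, 0.028, 0.0], [0.028, -1.0, -0.0], [0.0, 0.0, -1.0]]
contact_force: [-0.9, -1.2, 2.2]
finger_gap: 0.233
```

>>> arm_command(rows=[-0.01, 0, 0, 0, 0, 0, 0.05, -0.02, -0.0005, 0, 0, 0, 0, 0.05, -0.03, -0.0007, 0, 0, 0, 0, 0.05, -0.038, -0.0008, 0, 0, 0, 0, 0.05, -0.041, -0.001, 0, 0, 0, 0, 0.05, -0.041, -0.001, 0, 0, 0, 0, 0.05, -0.041, -0.001, 0, 0, 0, 0, 0.05])

```text
clock: 4.75
ee_pos: [0.4444, 0.1401, 0.0815]
orientation: [[1.0, 0.027, 0.007], [0.027, -1.0, 0.0], [0.007, 0.0, -1.0]]
contact_force: [12.2, -1.5, -9.3]
finger_gap: 0.232
```

>>> arm_command(rows=[0, 0, 0, 0, 0, 0, 0.6, 0, 0, 0, 0, 0, 0, 0.6, 0, 0, 0, 0, 0, 0, 0.6, 0, 0, 0.06, 0, 0, 0, 0.6, 0, 0, 0.12, 0, 0, 0, 0.6, -0.03, -0.05, 0.15, 0, 0, 0, 0.6, -0.06, -0.11, 0.15, 0, 0, 0, 0.6, -0.08, -0.17, 0.15, 0, 0, 0, 0.6, -0.09, -0.23, 0.15, 0, 0, 0, 0.6, -0.09, -0.29, 0.15, 0, 0, 0, 0.6])

```text
clock: 6.0
ee_pos: [0.3512, -0.1476, 0.2315]
orientation: [[1.0, 0.027, 0.001], [0.027, -1.0, -0.0], [0.001, 0.0, -1.0]]
contact_force: [1.0, -0.8, 0.5]
finger_gap: 0.601
```

>>> arm_command(rows=[-0.01, -0.06, 0, 0, 0, -4, 0.6, -0.01, -0.12, 0, 0, 0, -8, 0.6, -0.01, -0.12, 0, 0, 0, -8, 0.6, -0.01, -0.12, 0, 0, 0, -8, 0.6, -0.01, -0.12, 0, 0, 0, -8, 0.6])

```text
clock: 6.62
ee_pos: [0.3424, -0.2649, 0.2312]
orientation: [[0.994, -0.11, 0.0], [-0.11, -0.994, 0.0], [0.0, -0.0, -1.0]]
contact_force: [-0.6, -0.2, 0.8]
finger_gap: 0.595
```

Run:
```python
from h import *
im,o=snap('wrist','w2.png');np.save('pics/w2_o.npy',o,allow_pickle=True)
print(o['clock'],o['ee_pos'],o['orientation'])
snap('top','t2.png')
i=cv2.imread('pics/t2.png')[100:310,110:460];cv2.imwrite('pics/t2c.png',cv2.resize(i,None,fx=2.28,fy=2.28))
```

```text
6.625 [ 0.34235234 -0.26490526  0.23122416] [[ 9.93930298e-01 -1.10011627e-01  6.89531765e-05]
 [-1.10011643e-01 -9.93930259e-01  2.82049663e-04]
 [ 3.75059061e-05 -2.87923358e-04 -9.99999958e-01]]
```

View pics/w2.png

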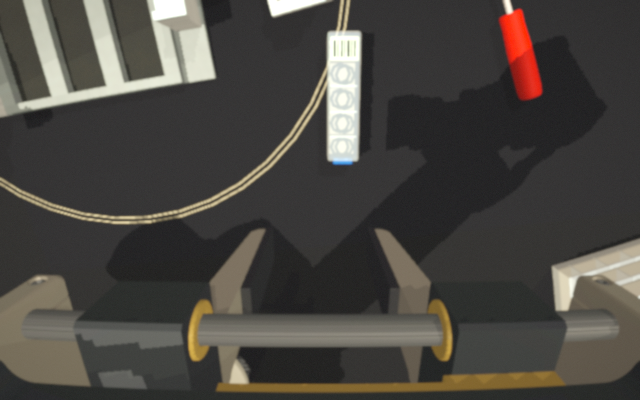

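View pics/t2c.png

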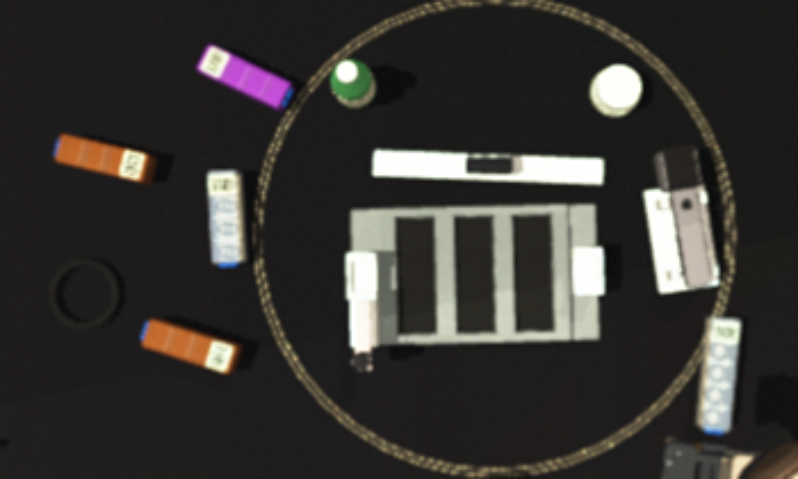

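```bash
cat > casem.py <<'E'
from h import *
import sys
def case(f,x0,x1,y0,y1,z=.04,thr=120):
    im=np.load(f'pics/{f}.npy');o=np.load(f'pics/{f}_o.npy',allow_pickle=True).item();c=cam('wrist',o)
    m=np.zeros(im.shape[:2],np.uint8);m[y0:y1,x0:x1]=(im.max(2)>thr)[y0:y1,x0:x1]
    m=cv2.morphologyEx(m,cv2.MORPH_CLOSE,np.ones((5,5)));m=cv2.morphologyEx(m,cv2.MORPH_OPEN,np.ones((5,5)))
    cnt=max(cv2.findContours(m,0,2)[0],key=cv2.contourArea)
    bp=cv2.boxPoints(cv2.minAreaRect(cnt));print(bp.round(1).tolist())
    p=plane(c,bp,z)[:,:2];e=p[1]-p[0];ff=p[2]-p[1]
    if np.hypot(*ff)>np.hypot(*e):e,ff=ff,e
    if e[0]<0:e=-e
    print('ctr',p.mean(0).round(4),'L',np.hypot(*e).round(4),'W',np.hypot(*ff).round(4),'ang',np.degrees(np.arctan2(e[1],e[0])).round(2),'tool yaw',np.degrees(np.arctan2(o['orientation'][1,0],o['orientation'][0,0])).round(2),o['ee_pos'].round(4))
if __name__=='__main__': case(sys.argv[1],*map(int,sys.argv[2:6]),thr=int(sys.argv[6]) if len(sys.argv)>6 else 120)
E
python3 casem.py w2 322 368 24 170
```

```text
[[320.29998779296875, 163.6999969482422], [323.0, 23.600000381469727], [361.29998779296875, 24.299999237060547], [358.70001220703125, 164.5]]
ctr [ 0.4259 -0.2983] L 0.1495 W 0.0403 ang -7.33 tool yaw -6.32 [ 0.3424 -0.2649  0.2312]
```

Run:
```python
from h import *
i=cv2.imread('pics/w2.png')[15:180,290:400];cv2.imwrite('pics/w2c.png',cv2.resize(i,None,fx=3.6,fy=3.6))
```

```text
(no output)
```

View pics/w2c.png

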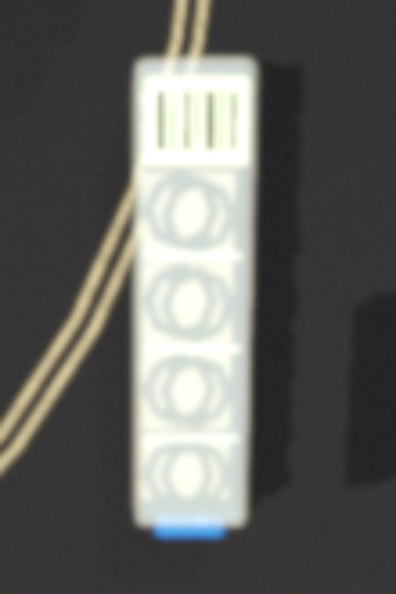

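Run:
```python
from h import *
o=np.load('pics/w2_o.npy',allow_pickle=True).item();c=cam('wrist',o)
def q(x,y,z=.04): return plane(c,[[290+x/3.6,15+y/3.6]],z)[0,:2]
L=q(196.5,120);S=q(190,437);print(L,S)
for n,p in dict(fl=(137,60),fr=(258,60),nl=(136,515),nr=(246,515),ll=(140,75),lr=(252,75)).items():print(n,q(*p))
d=L-S;print(np.hypot(*d),np.degrees(np.arctan2(d[1],d[0])),'centre',L-.052*d/np.hypot(*d))
```

```text
[ 0.47596217 -0.30705525] [ 0.38310538 -0.29658675]
fl [ 0.4942673  -0.29121363]
fr [ 0.49051867 -0.32653242]
nl [ 0.36016144 -0.27700534]
nr [ 0.3563024  -0.31233328]
ll [ 0.49009824 -0.2916664 ]
lr [ 0.48661348 -0.32444661]
0.09344502213466034 -6.432256720112894 centre [ 0.42428951 -0.30122977]
```

>>> arm_command(rows=[0.0826, -0.0366, -0.06, 0, 0, 0, 0.65, 0.0826, -0.0366, -0.12, 0, 0, 0, 0.65, 0.0826, -0.0366, -0.15, 0, 0, 0, 0.65, 0.0826, -0.0366, -0.18, 0, 0, 0, 0.65, 0.0826, -0.0366, -0.2, 0, 0, 0, 0.65, 0.0826, -0.0366, -0.215, 0, 0, 0, 0.65, 0.0826, -0.0366, -0.215, 0, 0, 0, 0.65, 0.0826, -0.0366, -0.215, 0, 0, 0, 0.65])

```text
clock: 7.72
ee_pos: [0.4254, -0.3033, 0.0173]
orientation: [[0.994, -0.112, 0.001], [-0.112, -0.994, -0.001], [0.001, 0.001, -1.0]]
contact_force: [0.5, -0.2, -0.1]
finger_gap: 0.65
```

>>> arm_command(rows=[0, 0, 0, 0, 0, 0, 0.2, 0, 0, 0, 0, 0, 0, 0.2, 0, 0, 0, 0, 0, 0, 0.2, 0, 0, 0, 0, 0, 0, 0.2, 0, 0, 0, 0, 0, 0, 0.2, 0, 0, 0.02, 0, 0, 0, 0.2, 0, 0, 0.06, 0, 0, 0, 0.2, 0, 0, 0.1, 0, 0, 0, 0.2, 0, 0, 0.1, 0, 0, 0, 0.2])

```text
clock: 8.85
ee_pos: [0.4264, -0.3048, 0.1193]
orientation: [[0.994, -0.112, 0.004], [-0.112, -0.994, -0.005], [0.005, 0.005, -1.0]]
contact_force: [0.4, -0.0, -1.2]
finger_gap: 0.39
```

Run:
```python
from h import *
im,o=snap('wrist','w3.png');np.save('pics/w3_o.npy',o,allow_pickle=True)
```

```text
(no output)
```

View pics/w3.png

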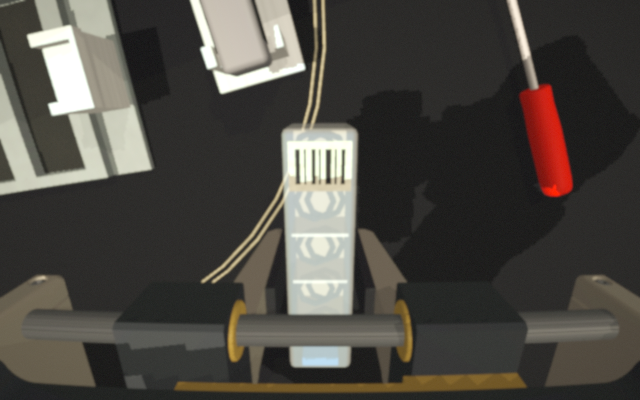

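Run:
```python
from h import *
o=np.load('pics/w3_o.npy',allow_pickle=True).item();c=cam('wrist',o)
p=plane(c,[[320,167],[318,140],[320,190]],o['ee_pos'][2]+.024)
print(o['ee_pos'],((p-o['ee_pos'])@o['orientation']).round(4))
```

```text
[ 0.42636921 -0.3048      0.1192862 ] [[ 0.0506  0.0009 -0.0237]
 [ 0.0633 -0.0001 -0.0237]
 [ 0.0393  0.0009 -0.0238]]
```

>>> arm_command(rows=[0.02, 0.05, 0.02, 0, 0, 2, 0.2, 0.05, 0.1, 0.02, 0, 0, 4, 0.2, 0.08, 0.15, 0.02, 0, 0, 6, 0.2, 0.11, 0.2, 0.02, 0, 0, 7.7, 0.2, 0.1236, 0.2371, 0.01, 0, 0, 7.7, 0.2, 0.1236, 0.2371, -0.03, 0, 0, 7.7, 0.2, 0.1236, 0.2371, -0.05, 0, 0, 7.7, 0.2, 0.1236, 0.2371, -0.05, 0, 0, 7.7, 0.2, 0.1236, 0.2371, -0.05, 0, 0, 7.7, 0.2])

```text
clock: 10.02
ee_pos: [0.5482, -0.0658, 0.066]
orientation: [[1.0, 0.022, -0.0], [0.022, -1.0, 0.0], [-0.0, -0.0, -1.0]]
contact_force: [0.2, 0.1, -0.7]
finger_gap: 0.395
```

>>> arm_command(rows=[0.0015, -0.0018, -0.015, 0, 0, 0, 0.2, 0.0015, -0.0018, -0.03, 0, 0, 0, 0.2, 0.0015, -0.0018, -0.04, 0, 0, 0, 0.2, 0.0015, -0.0018, -0.0435, 0, 0, 0, 0.2, 0.0015, -0.0018, -0.0435, 0, 0, 0, 0.2])

```text
clock: 10.65
ee_pos: [0.5499, -0.0675, 0.0228]
orientation: [[1.0, 0.022, 0.0], [0.022, -1.0, -0.0], [0.0, 0.0, -1.0]]
contact_force: [0.2, 0.2, -0.6]
finger_gap: 0.394
```

>>> arm_command(rows=[0, 0, -0.0015, 0, 0, 0, 0.2, 0, 0, -0.0015, 0, 0, 0, 0.55, 0, 0, -0.0015, 0, 0, 0, 0.55, 0, 0, -0.0015, 0, 0, 0, 0.55, 0, 0, 0.04, 0, 0, 0, 0.55, 0, 0, 0.1, 0, 0, 0, 0.6, 0, 0, 0.16, 0, 0, 0, 0.6, -0.02, 0.05, 0.2, 0, 0, 0, 0.6, -0.04, 0.11, 0.21, 0, 0, 0, 0.6, -0.05, 0.17, 0.21, 0, 0, 0, 0.6])

```text
clock: 11.9
ee_pos: [0.5006, 0.1001, 0.2344]
orientation: [[1.0, 0.021, 0.003], [0.021, -1.0, -0.0], [0.003, 0.0, -1.0]]
contact_force: [1.6, 0.8, -0.8]
finger_gap: 0.6
```

>>> arm_command(rows=[0, 0.06, 0, 0, 0, 2, 0.65, 0, 0.12, 0, 0, 0, 2, 0.65, 0, 0.18, 0, 0, 0, 2, 0.65, 0, 0.2, 0, 0, 0, 2, 0.65, 0, 0.2, 0, 0, 0, 2, 0.65, 0, 0.2, 0, 0, 0, 2, 0.65])

```text
clock: 12.65
ee_pos: [0.5008, 0.2973, 0.2325]
orientation: [[0.998, 0.056, -0.0], [0.056, -0.998, -0.001], [-0.0, 0.001, -1.0]]
contact_force: [0.0, -0.0, -0.2]
finger_gap: 0.654
```

Run:
```python
from h import *
im,o=snap('wrist','w4.png');np.save('pics/w4_o.npy',o,allow_pickle=True);print(o['clock'],o['ee_pos'])
snap('top','t4.png')
i=cv2.imread('pics/t4.png')[100:310,110:460];cv2.imwrite('pics/t4c.png',cv2.resize(i,None,fx=2.28,fy=2.28))
```

```text
12.65 [0.50083208 0.29731705 0.23254918]
```

View pics/w4.png

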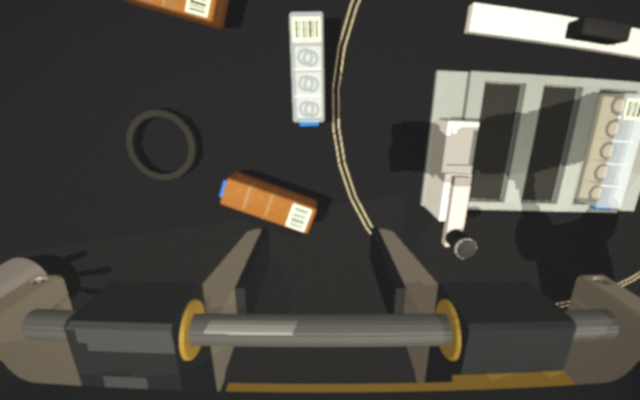

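View pics/t4c.png

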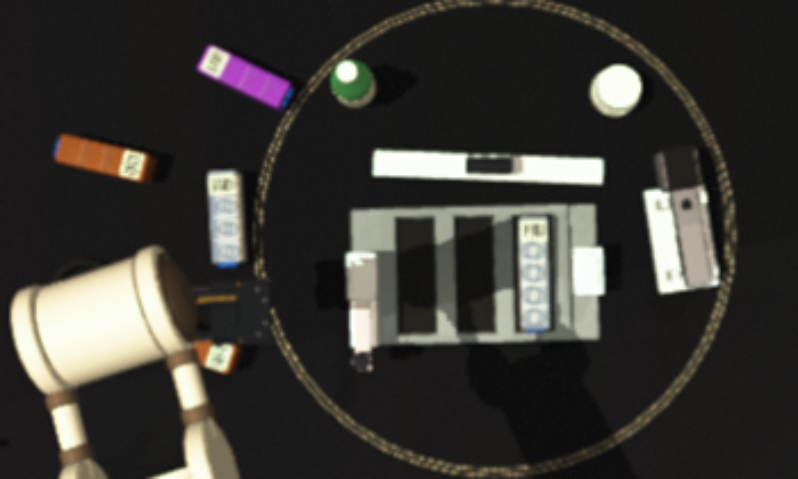

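Run:
```python
from h import *
i=cv2.imread('pics/w4.png')[0:135,260:350];cv2.imwrite('pics/w4c.png',cv2.resize(i,None,fx=4,fy=4))
```

```text
(no output)
```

View pics/w4c.png

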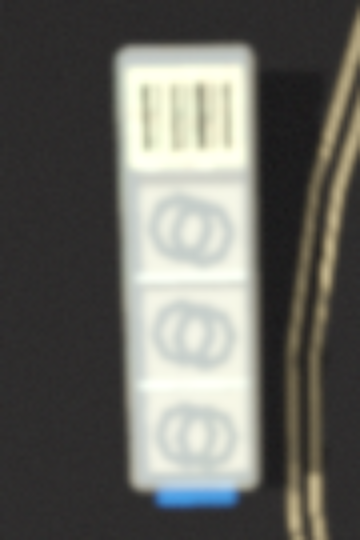

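Run:
```python
from h import *
o=np.load('pics/w4_o.npy',allow_pickle=True).item();c=cam('wrist',o)
def q(x,y,z=.04): return plane(c,[[260+x/4,y/4]],z)[0,:2]
L=q(188,118)
for n,p in dict(fl=(116,47),fr=(253,47),nl=(131,488),nr=(259,488),ll=(127,65),lr=(249,65),nl2=(129,172),nr2=(248,172)).items():print(n,q(*p))
for s in((192,283),(192,384)):
    d=L-q(*s);print(L,np.hypot(*d),np.degrees(np.arctan2(d[1],d[0])),'centre',L-.0395*d/np.hypot(*d))
```

```text
fl [0.67225875 0.33819963]
fr [0.67418927 0.30241882]
nl [0.55892327 0.33021466]
nr [0.56092565 0.29404396]
ll [0.66806236 0.33516373]
lr [0.66979303 0.30321151]
nl2 [0.6418268  0.33367573]
nr2 [0.64355441 0.30195578]
[0.65600676 0.31857244] 0.04150492051498184 4.1856370144590205 centre [0.61661211 0.31568941]
[0.65600676 0.31857244] 0.06800450327418157 3.6060037331785053 centre [0.61658496 0.31608808]
```

>>> arm_command(rows=[0.06, 0.0187, -0.06, 0, 0, 0.8, 0.65, 0.1158, 0.0187, -0.12, 0, 0, 0.8, 0.65, 0.1158, 0.0187, -0.15, 0, 0, 0.8, 0.65, 0.1158, 0.0187, -0.18, 0, 0, 0.8, 0.65, 0.1158, 0.0187, -0.2, 0, 0, 0.8, 0.65, 0.1158, 0.0187, -0.2165, 0, 0, 0.8, 0.65, 0.1158, 0.0187, -0.2165, 0, 0, 0.8, 0.65, 0.1158, 0.0187, -0.2165, 0, 0, 0.8, 0.65])

```text
clock: 13.75
ee_pos: [0.6174, 0.3179, 0.0181]
orientation: [[0.997, 0.071, 0.003], [0.071, -0.997, 0.001], [0.003, -0.001, -1.0]]
contact_force: [0.2, 0.2, -0.6]
finger_gap: 0.654
```

>>> arm_command(rows=[0, 0, 0, 0, 0, 0, 0.2, 0, 0, 0, 0, 0, 0, 0.2, 0, 0, 0, 0, 0, 0, 0.2, 0, 0, 0, 0, 0, 0, 0.2, 0, 0, 0, 0, 0, 0, 0.2, 0, 0, 0.02, 0, 0, 0, 0.2, 0, 0, 0.06, 0, 0, 0, 0.2, 0, 0, 0.12, 0, 0, 0, 0.2, 0, 0, 0.14, 0, 0, 0, 0.2, 0, 0, 0.14, 0, 0, 0, 0.2])

```text
clock: 15.0
ee_pos: [0.6172, 0.3178, 0.158]
orientation: [[0.997, 0.071, 0.003], [0.071, -0.997, 0.001], [0.003, -0.001, -1.0]]
contact_force: [-0.0, 1.0, -0.9]
finger_gap: 0.391
```

Run:
```python
from h import *
im,o=snap('wrist','w5.png');np.save('pics/w5_o.npy',o,allow_pickle=True)
```

```text
(no output)
```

View pics/w5.png

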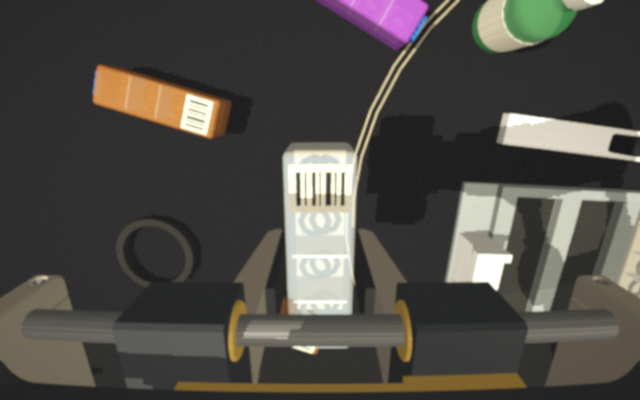

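>>> arm_command(rows=[-0.02, -0.06, 0.02, 0, 0, -1, 0.2, -0.035, -0.12, 0.02, 0, 0, -2, 0.2, -0.05, -0.18, 0.02, 0, 0, -2.8, 0.2, -0.06, -0.24, 0.02, 0, 0, -2.8, 0.2, -0.071, -0.3, 0.01, 0, 0, -2.8, 0.2, -0.071, -0.3115, -0.04, 0, 0, -2.8, 0.2, -0.071, -0.3115, -0.085, 0, 0, -2.8, 0.2, -0.071, -0.3115, -0.085, 0, 0, -2.8, 0.2, -0.071, -0.3115, -0.085, 0, 0, -2.8, 0.2])

```text
clock: 16.18
ee_pos: [0.5454, 0.0062, 0.0714]
orientation: [[1.0, 0.023, -0.0], [0.023, -1.0, 0.0], [-0.0, -0.0, -1.0]]
contact_force: [0.3, -0.6, -0.3]
finger_gap: 0.389
```

>>> arm_command(rows=[0.0005, 0, -0.02, 0, 0, 0, 0.2, 0.0005, 0, -0.035, 0, 0, 0, 0.2, 0.0005, 0, -0.044, 0, 0, 0, 0.2, 0.0005, 0, -0.0485, 0, 0, 0, 0.2, 0.0005, 0, -0.0485, 0, 0, 0, 0.2, 0.0005, 0, -0.0485, 0, 0, 0, 0.5, 0.0005, 0, -0.0485, 0, 0, 0, 0.5, 0.0005, 0, -0.0485, 0, 0, 0, 0.5, 0.0005, 0, -0.01, 0, 0, 0, 0.5, 0.0005, 0, 0.05, 0, 0, 0, 0.5])

```text
clock: 17.42
ee_pos: [0.5439, 0.0064, 0.1203]
orientation: [[1.0, 0.022, -0.005], [0.022, -1.0, 0.001], [-0.005, -0.001, -1.0]]
contact_force: [0.6, -0.4, 0.6]
finger_gap: 0.5
```

>>> arm_command(rows=[0.0, -0.006, 0.06, 0, 0, 0, 0.9, 0.0, -0.013, 0.12, 0, 0, 0, 0.9, 0.0, -0.013, 0.13, 0, 0, 0, 0.9, 0.0, -0.013, 0.13, 0, 0, 0, 0.9, 0.0, -0.013, 0.13, 0, 0, 0, 0.9])

```text
clock: 18.05
ee_pos: [0.5446, -0.0066, 0.2486]
orientation: [[1.0, 0.022, -0.004], [0.022, -1.0, 0.001], [-0.004, -0.001, -1.0]]
contact_force: [-0.1, -0.7, -0.6]
finger_gap: 0.9
```

Run:
```python
from h import *
im,o=snap('wrist','w6.png');np.save('pics/w6_o.npy',o,allow_pickle=True);print(o['clock'],o['ee_pos'])
snap('side','s6.png')
i=cv2.imread('pics/s6.png')[120:320,200:440];cv2.imwrite('pics/s6c.png',cv2.resize(i,None,fx=3,fy=3))
```

```text
18.05 [ 0.54458029 -0.00658618  0.24862684]
```

View pics/w6.png

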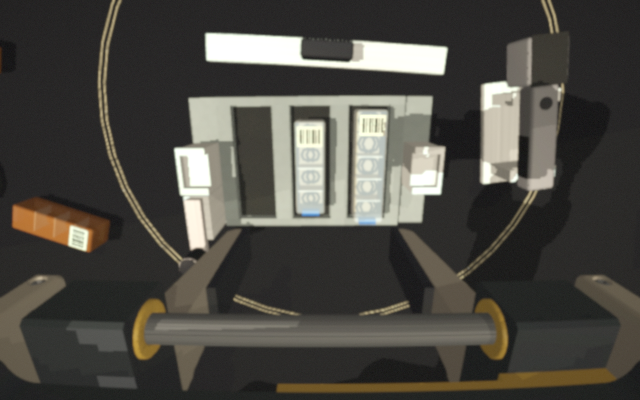

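View pics/s6c.png

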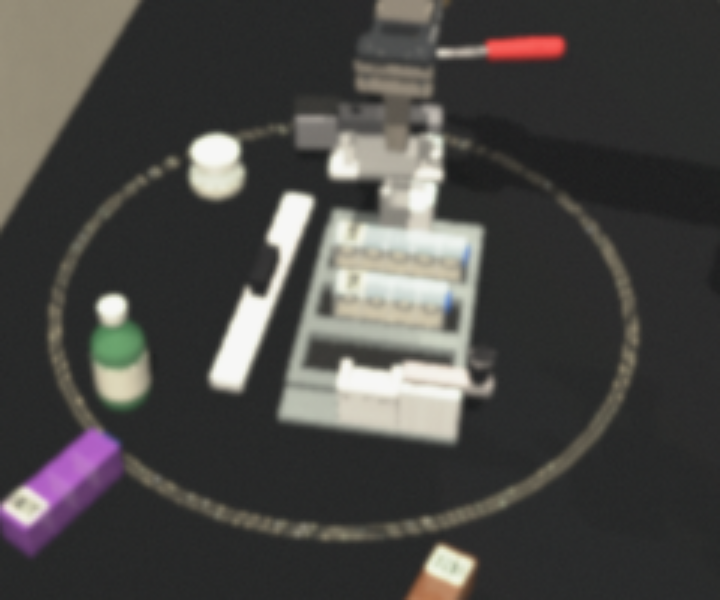

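Run:
```python
from h import *
im=cv2.imread('pics/w6.png')
cv2.imwrite('pics/w6c.png',cv2.resize(im[20:90,190:460],None,fx=2.9,fy=2.9,interpolation=cv2.INTER_CUBIC))
o=np.load('pics/w6_o.npy',allow_pickle=True).item();c=cam('wrist',o)
O=np.array([.5473,.0063]);a=np.radians(1.3);R=np.array([[np.cos(a),-np.sin(a)],[np.sin(a),np.cos(a)]])
for p in ((310,135),(371.5,125)):
  print('label in holder',R.T@(plane(c,[p],.046)[0,:2]-O))
m=np.zeros((400,640),np.uint8);m[25:82,195:455]=(im.min(2)>130)[25:82,195:455]
m=cv2.morphologyEx(m,cv2.MORPH_CLOSE,np.ones((25,1)))
cnt=max(cv2.findContours(m,0,2)[0],key=cv2.contourArea);bp=cv2.boxPoints(cv2.minAreaRect(cnt));print(bp)
p=plane(c,bp,.012)[:,:2];print(p,p.mean(0))
g=np.zeros((400,640),np.uint8);g[36:64,295:360]=(im.max(2)<90)[36:64,295:360]
cnt=max(cv2.findContours(g,0,2)[0],key=cv2.contourArea);bp=cv2.boxPoints(cv2.minAreaRect(cnt));print(bp,plane(c,bp,.042),plane(c,bp,.042).mean(0))
```

```text
label in holder [ 0.04051927 -0.00196533]
label in holder [ 0.05218689 -0.07379878]
[[203.43451   60.613792]
 [205.17242   31.068966]
 [447.33447   45.31379 ]
 [445.59656   74.85861 ]]
[[ 0.67205994  0.13756552]
 [ 0.70544111  0.1333429 ]
 [ 0.69641089 -0.15767544]
 [ 0.6624791  -0.15957266]] [ 0.68409776 -0.01158492]
[[302.  36.]
 [359.  36.]
 [359.  60.]
 [302.  60.]] [[ 0.69566755  0.01583182  0.042     ]
 [ 0.69719613 -0.04699313  0.042     ]
 [ 0.67224746 -0.04829476  0.042     ]
 [ 0.67070498  0.01559157  0.042     ]] [ 0.68395403 -0.01596613  0.042     ]
```

View pics/w6c.png

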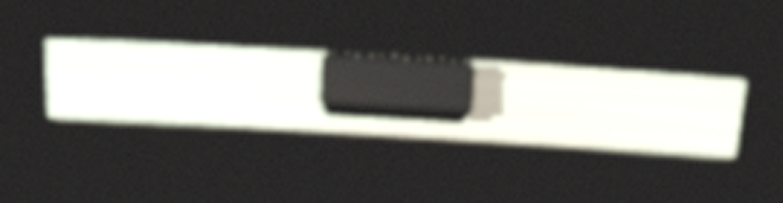

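Run:
```python
from h import *
o=np.load('pics/w6_o.npy',allow_pickle=True).item();c=cam('wrist',o)
f=lambda P:[[190+x/2.9,20+y/2.9] for x,y in P]
p=plane(c,f([(44,38),(748,78),(738,159),(47,120)]),.012);print(p,p.mean(0))
p=plane(c,f([(326,53),(470,58),(468,117),(326,108)]),.042);print(p,p.mean(0))
```

```text
[[ 0.70318094  0.13347881  0.012     ]
 [ 0.69465982 -0.15861717  0.012     ]
 [ 0.66246215 -0.15817594  0.012     ]
 [ 0.6712031   0.13419712  0.012     ]] [ 0.6828765 -0.0122793  0.012    ]
[[ 0.6933405   0.01535191  0.042     ]
 [ 0.6928722  -0.03953716  0.042     ]
 [ 0.67164871 -0.03976171  0.042     ]
 [ 0.67362153  0.01515594  0.042     ]] [ 0.68287073 -0.01219775  0.042     ]
```

>>> arm_command(rows=[0.06, -0.0056, -0.05, 0, 0, -3, 0.9, 0.12, -0.0056, -0.1, 0, 0, -3, 0.9, 0.1384, -0.0056, -0.15, 0, 0, -3, 0.9, 0.1384, -0.0056, -0.19, 0, 0, -3, 0.9, 0.1384, -0.0056, -0.215, 0, 0, -3, 0.9, 0.1384, -0.0056, -0.23, 0, 0, -3, 0.9, 0.1384, -0.0056, -0.23, 0, 0, -3, 0.9, 0.1384, -0.0056, -0.23, 0, 0, -3, 0.9])

```text
clock: 19.15
ee_pos: [0.6854, -0.0128, 0.023]
orientation: [[1.0, -0.03, 0.003], [-0.03, -1.0, -0.001], [0.003, 0.0, -1.0]]
contact_force: [0.2, 0.4, 1.3]
finger_gap: 0.901
```

>>> arm_command(rows=[-0.0022, 0.0005, -0.0045, 0, 0, 0, 0.9, -0.0022, 0.0005, -0.0045, 0, 0, 0, 0.9, -0.0022, 0.0005, -0.0045, 0, 0, 0, 0.4, -0.0022, 0.0005, -0.0045, 0, 0, 0, 0.4, -0.0022, 0.0005, -0.0045, 0, 0, 0, 0.4, -0.0022, 0.0005, -0.0045, 0, 0, 0, 0.4, -0.0022, 0.0005, -0.0045, 0, 0, 0, 0.4, -0.0022, 0.0005, -0.0045, 0, 0, 0, 0.4])

```text
clock: 20.15
ee_pos: [0.6821, -0.0119, 0.0169]
orientation: [[1.0, -0.03, 0.0], [-0.03, -1.0, 0.0], [0.0, -0.0, -1.0]]
contact_force: [-0.3, 1.6, 0.9]
finger_gap: 0.652
```

>>> arm_command(rows=[0, 0, 0.03, 0, 0, 0, 0.4, 0, 0, 0.08, 0, 0, 0, 0.4, 0, 0, 0.115, 0, 0, 1, 0.4, -0.05, 0.006, 0.115, 0, 0, 3, 0.4, -0.1, 0.012, 0.115, 0, 0, 3, 0.4, -0.135, 0.018, 0.115, 0, 0, 3, 0.4, -0.135, 0.018, 0.09, 0, 0, 3, 0.4, -0.135, 0.018, 0.085, 0, 0, 3, 0.4, -0.135, 0.018, 0.085, 0, 0, 3, 0.4, -0.135, 0.018, 0.085, 0, 0, 3, 0.4])

```text
clock: 21.4
ee_pos: [0.5479, 0.0056, 0.1024]
orientation: [[1.0, 0.022, 0.001], [0.022, -1.0, -0.0], [0.001, 0.0, -1.0]]
contact_force: [0.2, 0.1, -2.8]
finger_gap: 0.652
```

Run:
```python
from h import *
im,o=snap('wrist','w7.png');np.save('pics/w7_o.npy',o,allow_pickle=True);print(o['clock'],o['ee_pos'])
for n in('side','top'):
  snap(n,n+'7.png')
i=cv2.imread('pics/side7.png')[120:300,260:440];j=cv2.imread('pics/top7.png')[160:270,240:400]
cv2.imwrite('pics/c7.png',np.hstack([cv2.resize(i,(400,400)),cv2.resize(j,(400,400))]))
```

```text
21.4 [0.54790066 0.00561527 0.10239815]
```

View pics/w7.png

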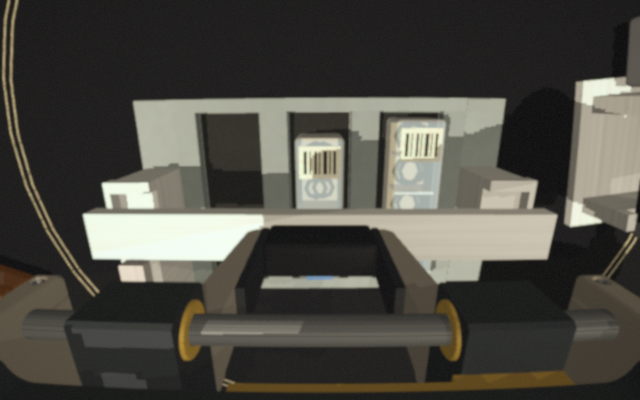

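View pics/c7.png

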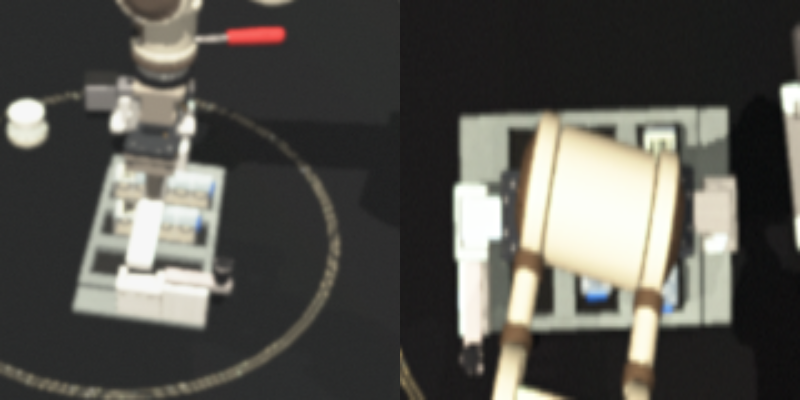

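>>> arm_command(rows=[-0.001, 0.0007, -0.01, 0, 0, 0, 0.4, -0.001, 0.0007, -0.02, 0, 0, 0, 0.4, -0.001, 0.0007, -0.028, 0, 0, 0, 0.4, -0.001, 0.0007, -0.033, 0, 0, 0, 0.4, -0.001, 0.0007, -0.0355, 0, 0, 0, 0.4, -0.001, 0.0007, -0.0355, 0, 0, 0, 0.4, -0.001, 0.0007, -0.0355, 0, 0, 0, 0.4])

```text
clock: 22.42
ee_pos: [0.5459, 0.0067, 0.0668]
orientation: [[1.0, 0.022, -0.0], [0.022, -1.0, 0.0], [-0.0, -0.0, -1.0]]
contact_force: [-4.6, 0.1, 4.3]
finger_gap: 0.65
```

>>> arm_command(rows=[0, 0, 0, 0, 0, 0, 0.9, 0, 0, 0, 0, 0, 0, 0.9, 0, 0, 0, 0, 0, 0, 0.9, 0, 0, 0.03, 0, 0, 0, 0.9, -0.04, 0.02, 0.09, 0, 0, 0, 0.9, -0.1, 0.06, 0.15, 0, 0, 0, 0.6, -0.12, 0.1, 0.15, 0, 0, 0, 0.6, -0.12, 0.1, 0.15, 0, 0, 0, 0.6, -0.12, 0.1, 0.15, 0, 0, 0, 0.6])

```text
clock: 23.55
ee_pos: [0.4262, 0.1069, 0.2164]
orientation: [[1.0, 0.024, 0.001], [0.024, -1.0, -0.0], [0.001, 0.0, -1.0]]
contact_force: [-0.3, 0.3, 0.5]
finger_gap: 0.601
```

Run:
```python
from h import *
im,o=snap('wrist','w8.png');np.save('pics/w8_o.npy',o,allow_pickle=True);print(o['clock'],o['ee_pos'])
for n in('side','top'):
  snap(n,n+'8.png')
i=cv2.imread('pics/side8.png')[150:290,270:410];j=cv2.imread('pics/top8.png')[160:270,240:400]
cv2.imwrite('pics/c8.png',np.hstack([cv2.resize(i,(400,400)),cv2.resize(j,(400,400))]))
```

```text
23.55 [0.42621996 0.10693732 0.21638466]
```

View pics/w8.png

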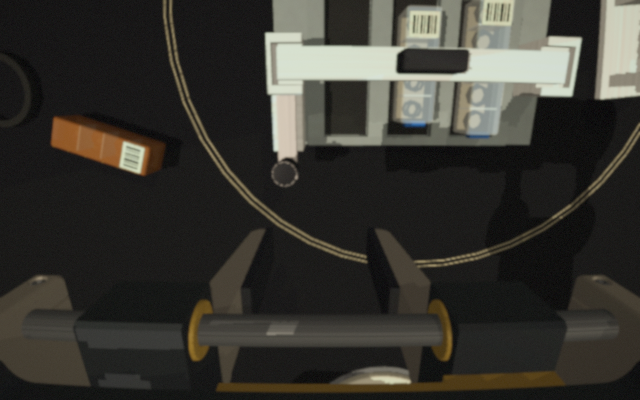

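View pics/c8.png

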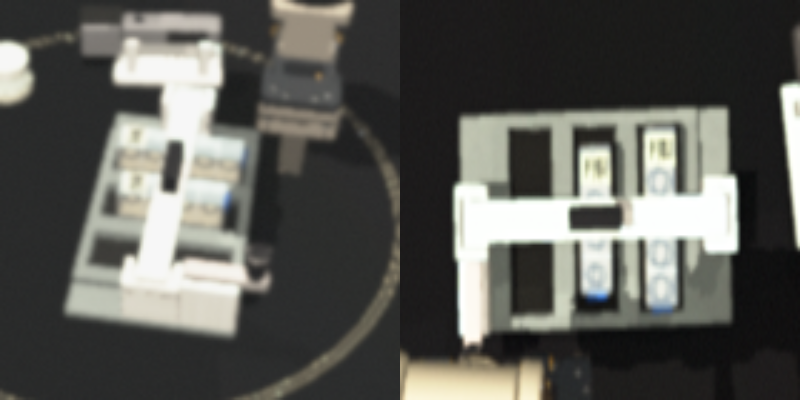

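>>> arm_command(rows=[0.018, 0.0335, -0.04, 0, 0, 0, 0.6, 0.018, 0.0335, -0.08, 0, 0, 0, 0.6, 0.018, 0.0335, -0.11, 0, 0, 0, 0.6, 0.018, 0.0335, -0.134, 0, 0, 0, 0.6, 0.018, 0.0335, -0.134, 0, 0, 0, 0.6, 0.018, 0.0335, -0.134, 0, 0, 0, 0.1, 0.018, 0.0335, -0.134, 0, 0, 0, 0.1, 0.018, 0.0335, -0.134, 0, 0, 0, 0.1, 0.018, 0.0335, -0.134, 0, 0, 0, 0.1, 0.018, 0.0335, -0.134, 0, 0, 0, 0.1])

```text
clock: 24.95
ee_pos: [0.4445, 0.14, 0.0828]
orientation: [[1.0, 0.022, 0.001], [0.022, -1.0, -0.0], [0.001, 0.0, -1.0]]
contact_force: [-0.7, -0.5, 3.8]
finger_gap: 0.235
```

>>> arm_command(rows=[0.01, 0.0002, 0, 0, 0, 0, 0.1, 0.02, 0.0004, 0, 0, 0, 0, 0.1, 0.03, 0.0007, 0, 0, 0, 0, 0.1, 0.037, 0.0008, 0, 0, 0, 0, 0.1, 0.041, 0.0009, 0, 0, 0, 0, 0.1, 0.0415, 0.0009, 0, 0, 0, 0, 0.1, 0.0415, 0.0009, 0, 0, 0, 0, 0.1])

```text
clock: 25.82
ee_pos: [0.4845, 0.1411, 0.0827]
orientation: [[1.0, 0.023, -0.003], [0.023, -1.0, -0.0], [-0.003, 0.0, -1.0]]
contact_force: [-6.6, -1.2, 9.7]
finger_gap: 0.232
```

>>> arm_command(rows=[0.0015, 0, 0, 0, 0, 0, 0.1, 0.003, 0, 0, 0, 0, 0, 0.1, 0.003, 0, 0, 0, 0, 0, 0.1])

```text
clock: 26.2
ee_pos: [0.4846, 0.1411, 0.0826]
orientation: [[1.0, 0.023, -0.01], [0.023, -1.0, -0.001], [-0.01, 0.0, -1.0]]
contact_force: [-16.6, -1.8, 19.1]
finger_gap: 0.234
```

>>> arm_command(rows=[-0.003, 0, 0, 0, 0, 0, 0.1, -0.003, 0, 0, 0, 0, 0, 0.6, -0.003, 0, 0, 0, 0, 0, 0.6, -0.003, 0, 0, 0, 0, 0, 0.6, -0.003, 0, 0.06, 0, 0, 0, 0.6, -0.003, 0, 0.12, 0, 0, 0, 0.6, -0.01, -0.05, 0.15, 0, 0, 0, 0.6, -0.01, -0.11, 0.15, 0, 0, 0, 0.6, -0.01, -0.17, 0.15, 0, 0, 2, 0.6, -0.005, -0.23, 0.15, 0, 0, 4, 0.6])

```text
clock: 27.45
ee_pos: [0.4833, -0.0908, 0.2324]
orientation: [[0.996, 0.093, 0.001], [0.093, -0.996, -0.0], [0.001, 0.0, -1.0]]
contact_force: [1.6, 0.1, 0.9]
finger_gap: 0.606
```

>>> arm_command(rows=[0.01, -0.06, 0, 0, 0, 2, 0.6, 0.02, -0.12, 0, 0, 0, 3, 0.6, 0.02, -0.17, 0, 0, 0, 3, 0.6, 0.02, -0.17, 0, 0, 0, 3, 0.6, 0.02, -0.17, 0, 0, 0, 3, 0.6, 0.02, -0.17, 0, 0, 0, 3, 0.6])

```text
clock: 28.2
ee_pos: [0.5037, -0.2576, 0.2322]
orientation: [[0.989, 0.146, -0.0], [0.146, -0.989, 0.0], [0.0, -0.0, -1.0]]
contact_force: [-0.4, 0.4, -0.2]
finger_gap: 0.599
```

Run:
```python
from h import *
im,o=snap('wrist','w9.png');np.save('pics/w9_o.npy',o,allow_pickle=True);print(o['clock'],o['ee_pos'])
for n in('side','top'):
  snap(n,n+'9.png')
i=cv2.imread('pics/side9.png')[150:290,270:410];j=cv2.imread('pics/top9.png')[160:270,240:400]
cv2.imwrite('pics/c9.png',np.hstack([cv2.resize(i,(400,400)),cv2.resize(j,(400,400))]))
```

```text
28.2 [ 0.50369388 -0.25759001  0.23217906]
```

View pics/w9.png

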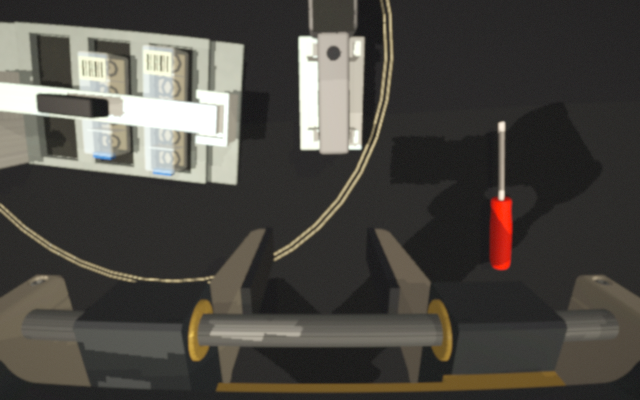

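View pics/c9.png

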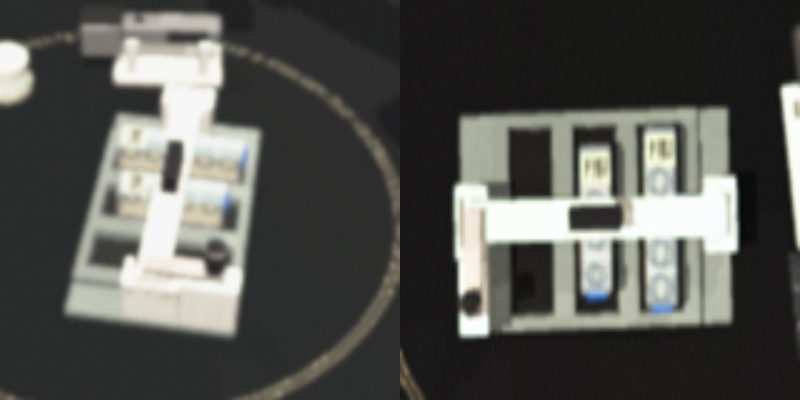

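Run:
```python
from h import *
i=cv2.imread('pics/w9.png')[0:170,280:385];cv2.imwrite('pics/w9c.png',cv2.resize(i,None,fx=3.5,fy=3.5))
```

```text
(no output)
```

View pics/w9c.png

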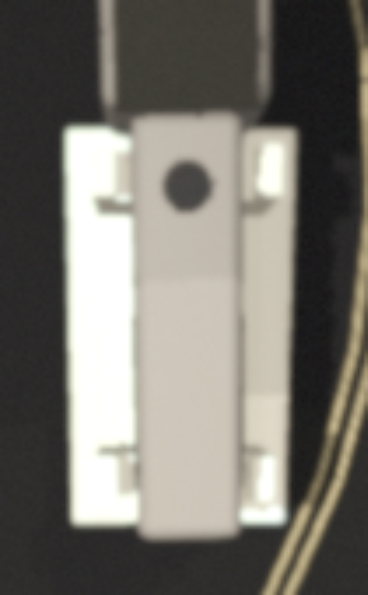

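Run:
```python
from h import *
o=np.load('pics/w9_o.npy',allow_pickle=True).item();c=cam('wrist',o)
def q(P,z): return plane(c,[[280+x/3.5,y/3.5] for x,y in P],z)[:,:2]
for P,z in(([(132,117),(242,117),(238,532),(139,532)],.071),([(64,128),(297,128),(287,523),(70,525)],.008)):
    p=q(P,z);d=(p[0]+p[1])/2-(p[2]+p[3])/2
    print(p.round(4).tolist(),'ctr',p.mean(0),'L',np.hypot(*d),'W',np.hypot(*(p[0]-p[1])),np.hypot(*(p[2]-p[3])),'yaw',np.degrees(np.arctan2(d[1],d[0])))
```

```text
[[0.6479, -0.2351], [0.6524, -0.2652], [0.5382, -0.2836], [0.5338, -0.2539]] ctr [ 0.59305266 -0.25944528] L 0.11560846012742051 W 0.0304633698845587 0.02998911084306509 yaw 9.237754701344354
[[0.6538, -0.2111], [0.6652, -0.2873], [0.5357, -0.3075], [0.5235, -0.2303]] ctr [ 0.59454143 -0.25904688] L 0.1313902866894777 W 0.07699734956925532 0.07811223471639381 yaw 8.610523644043573
```

>>> arm_command(rows=[0.05, 0, -0.05, 0, 0, 0.6, 0.6, 0.1013, 0, -0.1, 0, 0, 0.6, 0.6, 0.1013, 0, -0.13, 0, 0, 0.6, 0.6, 0.1013, 0, -0.16, 0, 0, 0.6, 0.6, 0.1013, 0, -0.18, 0, 0, 0.6, 0.6, 0.1013, 0, -0.192, 0, 0, 0.6, 0.6, 0.1013, 0, -0.192, 0, 0, 0.6, 0.6, 0.1013, 0, -0.192, 0, 0, 0.6, 0.6])

```text
clock: 29.35
ee_pos: [0.6057, -0.2596, 0.0418]
orientation: [[0.988, 0.154, 0.002], [0.154, -0.988, -0.001], [0.002, 0.002, -1.0]]
contact_force: [0.2, -0.2, -0.3]
finger_gap: 0.598
```

>>> arm_command(rows=[0, 0, 0, 0, 0, 0, 0.2, 0, 0, 0, 0, 0, 0, 0.2, 0, 0, 0, 0, 0, 0, 0.2, 0, 0, 0, 0, 0, 0, 0.2, 0, 0, 0, 0, 0, 0, 0.2, 0, 0, 0, 0, 0, 0, 0.2])

```text
clock: 30.1
ee_pos: [0.6051, -0.2586, 0.0408]
orientation: [[0.988, 0.154, 0.0], [0.154, -0.988, 0.0], [0.0, -0.0, -1.0]]
contact_force: [-1.4, 3.0, 6.3]
finger_gap: 0.347
```

>>> arm_command(rows=[0, 0, 0.015, 0, 0, 0, 0.2, 0, 0, 0.04, 0, 0, 0, 0.2, 0, 0, 0.08, 0, 0, 0, 0.2, 0, 0, 0.106, 0, 0, 0, 0.2, 0, 0, 0.106, 0, 0, 0, 0.2, 0, 0, 0.106, 0, 0, 0, 0.2])

```text
clock: 30.85
ee_pos: [0.604, -0.2587, 0.1446]
orientation: [[0.988, 0.154, -0.002], [0.154, -0.988, 0.001], [-0.002, -0.001, -1.0]]
contact_force: [-0.4, 0.1, -2.7]
finger_gap: 0.35
```

Run:
```python
from h import *
im,o=snap('wrist','w10.png');np.save('pics/w10_o.npy',o,allow_pickle=True);print(o['clock'],o['ee_pos'])
for n in('side',):
  snap(n,n+'10.png')
i=cv2.imread('pics/side10.png')[100:260,250:450];cv2.imwrite('pics/c10.png',cv2.resize(i,None,fx=3,fy=3))
```

```text
30.85 [ 0.60396595 -0.25870118  0.14461951]
```

View pics/w10.png

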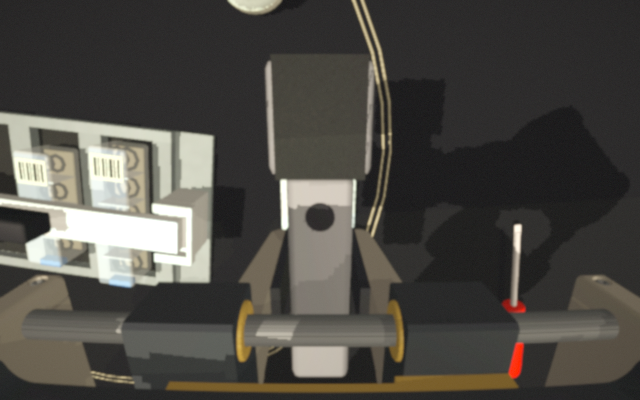

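View pics/c10.png

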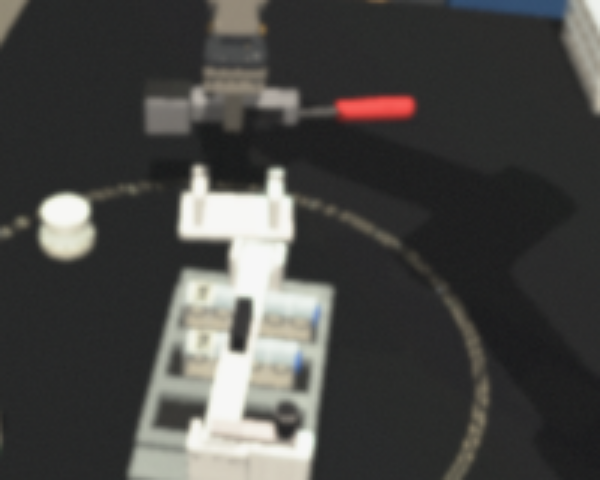

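Run:
```python
from h import *
o=np.load('pics/w10_o.npy',allow_pickle=True).item();c=cam('wrist',o)
p=plane(c,[[272,55],[368,56],[368,178],[272,178],[320,376]],o['ee_pos'][2]+.034)
p[4]=plane(c,[[320,376]],o['ee_pos'][2]+.030)[0]
print(((p-o['ee_pos'])@o['orientation']).round(4))
```

```text
[[ 0.0984 -0.0186 -0.0342]
 [ 0.0981  0.0202 -0.0342]
 [ 0.0475  0.0222 -0.0341]
 [ 0.0475 -0.0205 -0.0341]
 [-0.0694  0.0009 -0.0299]]
```

>>> arm_command(rows=[-0.03, 0.05, 0.002, 0, 0, -2, 0.2, -0.05, 0.1, 0.002, 0, 0, -4, 0.2, -0.077, 0.15, 0.002, 0, 0, -6, 0.2, -0.077, 0.19, 0.002, 0, 0, -7.6, 0.2, -0.077, 0.19, 0.002, 0, 0, -7.6, 0.2, -0.077, 0.19, 0.002, 0, 0, -7.6, 0.2, -0.077, 0.19, 0.002, 0, 0, -7.6, 0.2])

```text
clock: 31.82
ee_pos: [0.5278, -0.07, 0.1478]
orientation: [[1.0, 0.021, -0.001], [0.021, -1.0, -0.0], [-0.001, 0.0, -1.0]]
contact_force: [0.1, -0.3, -1.7]
finger_gap: 0.345
```

Run:
```python
from h import *
o=get_obs();print(o['clock'],o['ee_pos'])
for n in('side','top'):
  snap(n,n+'11.png')
c=cam('side');d=cam('top');R=o['orientation'];w=o['ee_pos']+R@[.074,.0005,.0098]
print('window',w,'label offset',R.T@(np.array([.6012,-.0663,.046])-w))
i=cv2.imread('pics/side11.png')[120:280,260:420];j=cv2.imread('pics/top11.png')[160:270,240:400]
cv2.imwrite('pics/c11.png',np.hstack([cv2.resize(i,(400,400)),cv2.resize(j,(400,400))]))
```

```text
31.825 [ 0.52784346 -0.06999457  0.14782714]
window [ 0.6018324  -0.06893479  0.13798826] label offset [-0.0005283  -0.00265577  0.09198831]
```

View pics/c11.png

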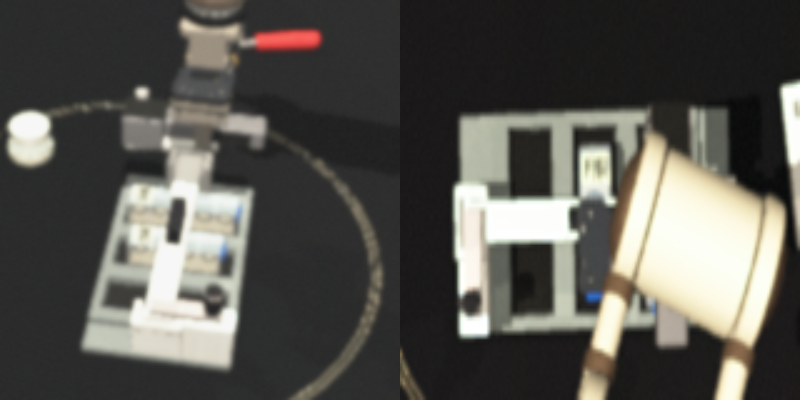

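>>> arm_command(rows=[0, 0.002, 0, 0, 0, 0, 0.2, 0, 0.002, 0, 0, 0, 0, 0.2, 0, 0.002, 0, 0, 0, 0, 0.2, 0, 0.002, 0, 0, 0, 0, 0.2, 0, 0.002, 0, 0, 0, 0, 0.2, 0, 0.002, 0, 0, 0, 0, 0.2, 0, 0.002, 0, 0, 0, 0, 0.2, 0, 0.002, 0, 0, 0, 0, 0.2, 0, 0.002, 0, 0, 0, 0, 0.2, 0, 0.002, 0, 0, 0, 0, 0.2])

```text
clock: 33.17
ee_pos: [0.5278, -0.067, 0.1482]
orientation: [[1.0, 0.022, 0.0], [0.022, -1.0, 0.0], [0.0, -0.0, -1.0]]
contact_force: [0.5, 0.6, -1.8]
finger_gap: 0.348
```

>>> arm_command(rows=[0, 0, 0, 0, 0, 0, 0.2, 0, 0, 0, 0, 0, 0, 0.2, 0, 0, 0, 0, 0, 0, 0.2, 0, 0, 0, 0, 0, 0, 0.2, 0, 0, 0, 0, 0, 0, 0.2, 0, 0, 0, 0, 0, 0, 0.2, 0, 0, 0, 0, 0, 0, 0.2, 0, 0, 0, 0, 0, 0, 0.2, 0, 0, 0, 0, 0, 0, 0.2, 0, 0, 0, 0, 0, 0, 0.2])

```text
clock: 34.42
ee_pos: [0.5278, -0.067, 0.1482]
orientation: [[1.0, 0.022, -0.0], [0.022, -1.0, -0.0], [-0.0, 0.0, -1.0]]
contact_force: [-0.0, 0.2, -2.0]
finger_gap: 0.347
```

Run:
```python
from h import *
im,o=snap('wrist','w12.png');print(o['ee_pos'])
i=cv2.imread('pics/w12.png')
cv2.imwrite('pics/w12c.png',i)
```

```text
[ 0.52780942 -0.06699388  0.14817632]
```

View pics/w12c.png

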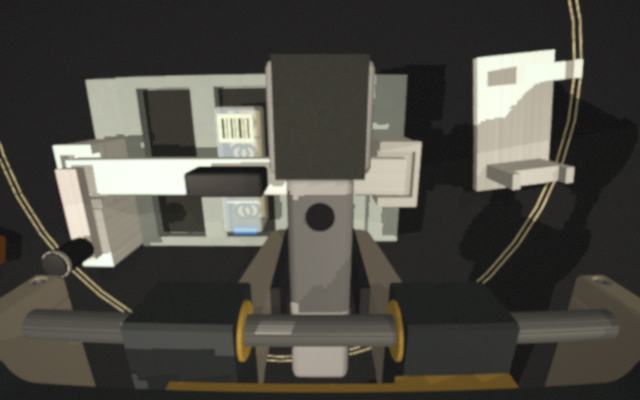

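>>> arm_command(rows=[-0.007, 0.035, 0, 0, 0, 0, 0.2, -0.014, 0.0705, 0, 0, 0, 0, 0.2, -0.014, 0.0705, 0, 0, 0, 0, 0.2, -0.014, 0.0705, 0, 0, 0, 0, 0.2, -0.014, 0.0705, 0, 0, 0, 0, 0.2, -0.014, 0.0705, 0, 0, 0, 0, 0.2, -0.014, 0.0705, 0, 0, 0, 0, 0.2, -0.014, 0.0705, 0, 0, 0, 0, 0.2, -0.014, 0.0705, 0, 0, 0, 0, 0.2, -0.014, 0.0705, 0, 0, 0, 0, 0.2])

```text
clock: 35.72
ee_pos: [0.5138, 0.0035, 0.1482]
orientation: [[1.0, 0.022, -0.0], [0.022, -1.0, 0.0], [-0.0, -0.0, -1.0]]
contact_force: [-0.4, 0.9, -2.1]
finger_gap: 0.347
```

>>> arm_command(rows=[0, 0, 0, 0, 0, 0, 0.2, 0, 0, 0, 0, 0, 0, 0.2, 0, 0, 0, 0, 0, 0, 0.2, 0, 0, 0, 0, 0, 0, 0.2, 0, 0, 0, 0, 0, 0, 0.2, 0, 0, 0, 0, 0, 0, 0.2, 0, 0, 0, 0, 0, 0, 0.2, 0, 0, 0, 0, 0, 0, 0.2, 0, 0, 0, 0, 0, 0, 0.2, 0, 0, 0, 0, 0, 0, 0.2])

```text
clock: 36.98
ee_pos: [0.5138, 0.0035, 0.1482]
orientation: [[1.0, 0.022, 0.0], [0.022, -1.0, 0.0], [0.0, -0.0, -1.0]]
contact_force: [0.9, -0.1, -2.6]
finger_gap: 0.348
```

Run:
```python
from h import *
i2=np.load('pics/w12.npy')
o=get_obs();im,o=snap('wrist','w13.png');R=o['orientation'];w=o['ee_pos']+R@[.074,.0005,.0098]
print(o['clock'],o['ee_pos'],R.T@(np.array([.5878,.0052,.046])-w))
# medium label seen in w12 (pose then: .5278,-.067,.1482)
o2=dict(o);o2['ee_pos']=np.array([.5278,-.067,.1482]);print(plane(cam('wrist',o2),[[238,128]],.046))
snap('side','s13.png');j=cv2.imread('pics/s13.png')[120:280,260:420];cv2.imwrite('pics/c13.png',np.hstack([cv2.resize(j,(400,400)),cv2.resize(cv2.imread('pics/w13.png'),(400,400))]))
```

```text
36.975 [0.51381732 0.00353599 0.14819123] [-3.70802766e-07 -5.16320279e-04  9.23925021e-02]
[[0.58606817 0.003557   0.046     ]]
```

View pics/c13.png

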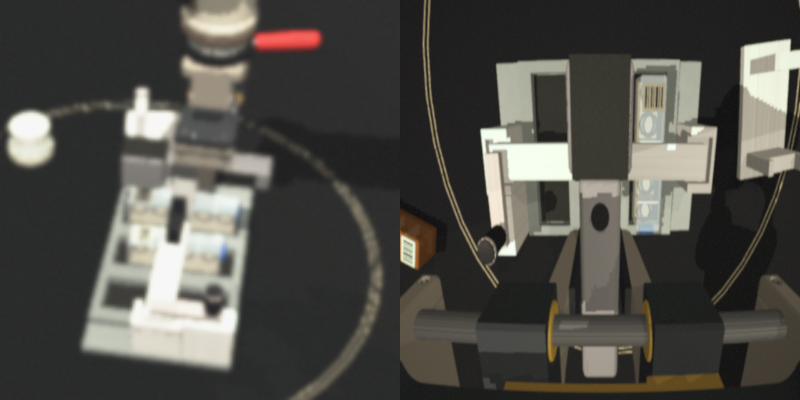

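>>> arm_command(rows=[0.01, -0.05, 0.005, 0, 0, 1, 0.2, 0.03, -0.11, 0.005, 0, 0, 3, 0.2, 0.05, -0.17, 0.005, 0, 0, 5, 0.2, 0.08, -0.22, 0.005, 0, 0, 7.6, 0.2, 0.0913, -0.262, 0, 0, 0, 7.6, 0.2, 0.0913, -0.262, -0.04, 0, 0, 7.6, 0.2, 0.0913, -0.262, -0.06, 0, 0, 7.6, 0.2, 0.0913, -0.262, -0.07, 0, 0, 7.6, 0.2, 0.0913, -0.262, -0.07, 0, 0, 7.6, 0.2, 0.0913, -0.262, -0.07, 0, 0, 7.6, 0.2])

```text
clock: 38.33
ee_pos: [0.6061, -0.2586, 0.0799]
orientation: [[0.988, 0.155, 0.002], [0.155, -0.988, -0.001], [0.002, 0.002, -1.0]]
contact_force: [-0.1, 0.9, -1.4]
finger_gap: 0.348
```

>>> arm_command(rows=[-0.001, 0, -0.015, 0, 0, 0, 0.2, -0.001, 0, -0.028, 0, 0, 0, 0.2, -0.001, 0, -0.035, 0, 0, 0, 0.2, -0.001, 0, -0.0385, 0, 0, 0, 0.2, -0.001, 0, -0.0395, 0, 0, 0, 0.2, -0.001, 0, -0.0395, 0, 0, 0, 0.2])

```text
clock: 39.08
ee_pos: [0.6036, -0.2581, 0.0407]
orientation: [[0.988, 0.155, -0.002], [0.155, -0.988, 0.001], [-0.002, -0.001, -1.0]]
contact_force: [-7.6, 3.4, 12.7]
finger_gap: 0.345
```

Resting on the saddles. Release, rise and retreat.

>>> arm_command(rows=[0, 0, 0.001, 0, 0, 0, 0.6, 0, 0, 0.001, 0, 0, 0, 0.6, 0, 0, 0.001, 0, 0, 0, 0.6, 0, 0, 0.03, 0, 0, 0, 0.6, 0, 0, 0.09, 0, 0, 0, 0.6, -0.05, 0, 0.15, 0, 0, 0, 0.6, -0.1, 0, 0.19, 0, 0, 0, 0.6, -0.12, 0, 0.19, 0, 0, 0, 0.6, -0.12, 0, 0.19, 0, 0, 0, 0.6, -0.12, 0, 0.19, 0, 0, 0, 0.6])

```text
clock: 40.33
ee_pos: [0.4844, -0.2584, 0.2281]
orientation: [[0.988, 0.154, -0.0], [0.154, -0.988, 0.0], [-0.0, -0.001, -1.0]]
contact_force: [-0.6, 0.3, -0.2]
finger_gap: 0.6
```

Run:
```python
from h import *
im,o=snap('wrist','w14.png');np.save('pics/w14_o.npy',o,allow_pickle=True);print(o['clock'],o['ee_pos'])
for n in('side','top'):snap(n,n+'14.png')
i=cv2.imread('pics/w14.png');cv2.imwrite('pics/w14c.png',cv2.resize(i[0:200,260:400],None,fx=3,fy=3))
```

```text
40.325 [ 0.4843949  -0.25839141  0.22812891]
```

View pics/w14.png

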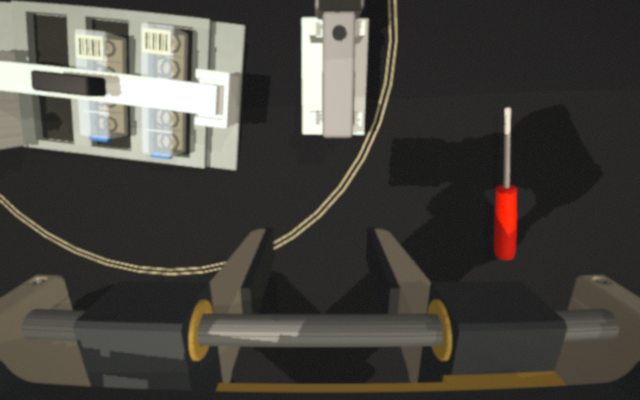

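View pics/side14.png

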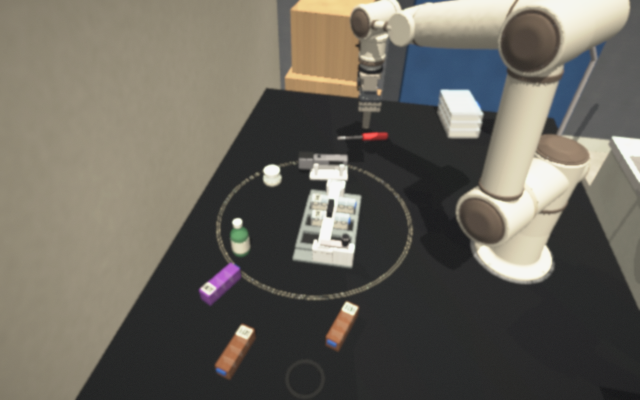

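View pics/top14.png

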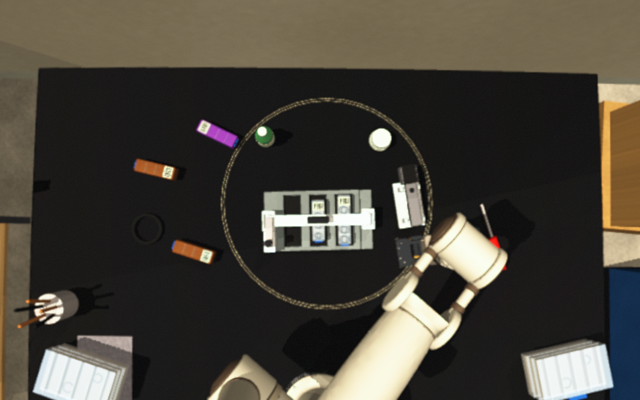

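View pics/w14c.png

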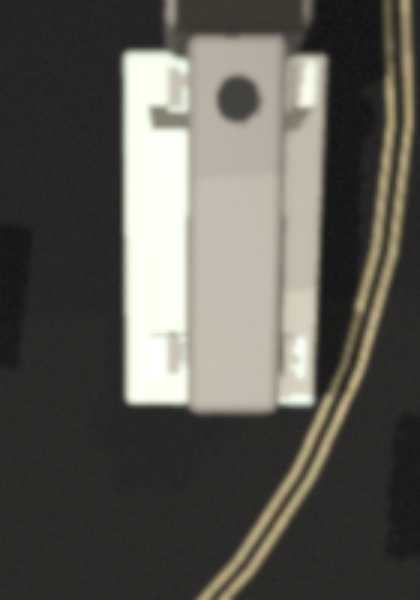

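Run:
```python
from h import *
a=cv2.imread('pics/top14.png')[330:400,500:640];b=cv2.imread('pics/wrist0.png')[280:400,340:500];d=cv2.imread('pics/side14.png')[70:150,400:540]
cv2.imwrite('pics/z.png',np.vstack([np.hstack([cv2.resize(a,(400,200)),cv2.resize(d,(400,200))]),cv2.resize(b,(800,400))[:, :800]]))
```

```text
(no output)
```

View pics/z.png

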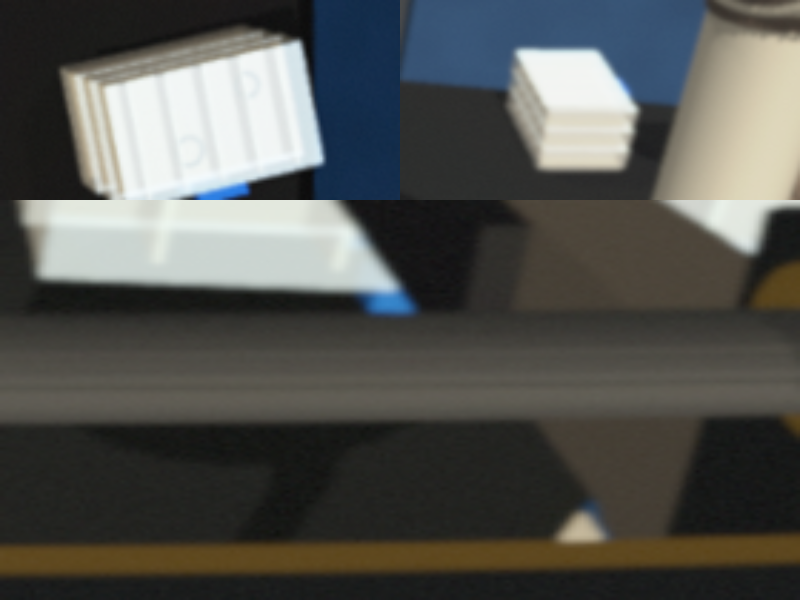

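Run:
```python
from h import *
o=np.load('pics/w14_o.npy',allow_pickle=True).item();c=cam('wrist',o)
def q(P,z): return plane(c,[[260+x/3,y/3] for x,y in P],z)[:,:2]
for P,z in(([(188,37),(285,37),(275,410),(188,410)],.071),([(123,53),(327,54),(315,403),(126,403)],.008)):
    p=q(P,z);d=(p[0]+p[1])/2-(p[2]+p[3])/2;print(p.mean(0),np.degrees(np.arctan2(d[1],d[0])))
print(get_obs()['joint_vel'].round(2),hand_in())
```

```text
[ 0.59127282 -0.26066693] 8.886119675786448
[ 0.5947455  -0.25919291] 8.753032771100392
the job is handed in; nothing more can be done
[-0.04 -0.08 -0.06 -0.05  0.2  -0.04] None
```

I finished the whole sequence and handed the job in at about 40 s of robot time. `hand_in` gives no verdict, so what follows rests on my own checks.

**What I did**
- **Bolt out:** I pulled it to its end stop, about 39 mm.
- **Cases:** Only the 140 mm and 115 mm cases were there. I found no 90 mm case in any view. The blue patch by the stack of boxes on the right belonged to that stack. I left the brown and purple look-alikes alone. The 140 mm case went into the right bay and the 115 mm case into the middle bay, both with their labels away from the robot.
- **Bar and bolt home:** I seated the bar in both saddles, then pushed the bolt to its stop. The force rose to 16.6 N with no further movement.
- **Scans:** I scanned the 140 mm case first, then the 115 mm case, each for about 2.5 s. The window was about 92 mm above each label, and by calculation the beam was within about 3 mm of its middle.
- **Scanner:** I put it back in its stand, with the head away from the robot.

**Last checks**
- **Cases:** From label positions measured before the bar went on, both sat within 1–2 mm of the bay centres.
- **Bar and bolt:** The final pictures show the bar seated and the bolt home, with nothing else disturbed.
- **Scanner:** It measures about 2–4 mm from the seat and is aligned within about 0.2°.
- **Robot:** It was clear of everything when I handed in.

No check failed. The only disagreements were 1–3 mm differences between pixel measurements from different views, such as the bolt knob and the labels, all well inside the tolerances.

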